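# Press the speaker grille home in a table microphone unit

### The arm

A 7-joint arm with a two-finger parallel gripper is mounted at the origin on the work surface. World frame = base frame: x ahead of the robot, y to its left, z up, the work surface at z = 0. Lengths are in m, angles in rad, forces in N, time in s.
With the tool pointing down it reaches from about 0.4 to 0.85 m from the base axis. Payload 6.9 kg.
Tool frame: the origin (TCP) lies at the very end of the fingers, on their centre line; the grasp point (between the pads) lies 19 mm behind it; z points along the fingers, x is the direction in which the jaws open and shut, and the axes are right-handed (so a half turn about z gives the same grasp; the last joint's range is limited). The gripper opens to 85 mm and grips with 20 to 120 N. Pads are 22 mm wide; open, the fingers measure 114 mm over their backs; the gripper's body (76 mm by 85 mm) begins 54 mm behind the grasp point. The pads swing forward as they close: fully open they stand 13 mm farther back than shut.
Start: joints at [-1.242, 0.507, -0.238, 1.5, 0.126, 1.149, -0.155], TCP at [0.139, 0.609, 0.231] pointing down, gripper open.
Joint ranges: [-3.08, 3.08], [-0.24, 2.05], [-1.43, 1.35], [0, 2.5], [-1.52, 4.66], [0.17, 1.96], [-2.89, 2.89]. Speed limits (rad/s): [2.39, 2.39, 3.14, 3.14, 3.14, 3.14, 3.14].

### API

Orientations are given as [roll, pitch, yaw] about the fixed x, y, z axes, in that order (R = Rz(yaw) Ry(pitch) Rx(roll)).
In Python, from station import r gives the robot as it stands. The module is installed in compiled form; this text tells all that it offers.
- The arm moves only by the tool jog_arm, never from a script. Its argument "commands" is a list of rows, each an object of numbers: "x", "y", "z": the shift along the tool's x, y, z in m; "ax", "ay", "az": the turn, a rotation vector about the tool's x, y, z in degrees. In form: [{"x": .., "y": .., "z": .., "ax": .., "ay": .., "az": ..}, ...]. A call has 1 to 20 rows; each row is the pose to reach, as a shift and turn from the pose commanded when the call began, along the tool's axes at that moment; what a row does not reach only later rows make up. A row lasts 1/8 s, in which the tool goes at most 62.5 mm and 10.7 degrees, less where a joint would pass 70% of its speed; a pose out of reach is approached as far as the arm can. A call with a gripper value outside its range is refused whole. "hand" is the opening, from 0 (shut) to 1 (fully open), set as the call begins (left out, the last holds). The fingers move at their own pace and stop on an object; "squeeze" is the grip in N (left out, the last holds). Time passes only in rows, so rows that repeat a pose let the fingers close. It gives the time, the measured TCP pose, the force and the opening at its end, in the units of the state.
- r.sense(): the state, without advancing time (a new reading comes with each control period).
- r.capture(name): name is "scene" or "top" or "wrist"; returns the picture (384x512x3 uint8, red, green, blue); there is no depth.
- r.calibration(name): a dict with "camera_matrix" (3x3 intrinsics, pixels), "distortion" ([k1, k2, p1, p2, k3] as OpenCV has them; the pictures are not rectified), "world_from_camera" (4x4, takes a point from camera to world coordinates). Camera axes: x right, y up, looking along -z (the intrinsics and any distortion apply to the point x, -y, -z); pixel columns grow to the right and rows downward; lengths in m; the calibration is good to about 2 mm. A picture is of the moment at which its call begins: read the wrist's pose just before it. calibration takes no time and is no camera call; for the wrist camera it gives the pose at the moment of the call.
- r.finish_job(): hands the job in, once; it reports no verdict.
Trained networks look in the newest picture that a camera, given by its name, has taken for a name from the list of things; names that differ only in an ending like _2 or _b are one class to them, and where a whole thing is asked for, a point or a joint stands for the part that bears it (a point fixed in the world has none). Each returns a list of dicts, best first, with "score" (0 to 1); they miss things now and then, are a little off and sometimes report something else, mostly with a low value. They report only what shows in the picture. A call takes as long as a camera call. They do not tell look-alikes from the thing itself.
- r.spot_in(camera, query): "xy" ([column, row] in pixels, amid what is visible of it).
- r.trace(camera, query): "region" (384x512 bool, what is visible of it) and "xy" ([column, row] in pixels, amid what is visible of it).
- r.landmark_of(camera, query): "xy" ([column, row] in pixels: a listed point, or the origin of a listed thing).
The state is a dict: "time_s": time; "joint_pos": joint angles; "qd": joint speeds; "joint_efforts": joint torques, N m; "eef_pos": TCP position; "tcp_rot": TCP orientation; "ft_force": force on the tool from outside, world axes, zero at the start; "moment": the same for the moment, N m; "gripper_width": finger opening in m.
Only numpy, scipy, OpenCV 4.12 (cv2) and the standard library are available. Lean on these libraries where they do the work, as an engineer would, in place of code of your own. Each camera call takes 0.05 s, during which the arm holds its last target. There are 200 camera calls.

### The job

The speaker grille of the table microphone unit has only been laid in its recess. Take the pusher out of its wooden block and press the grille straight down on each of its two solid ends, gently and never on the thin mesh between them, until both ends have clicked fully home; then stand the pusher back in its block. Keep the gripper off the unit and grille and leave the other things on the table alone.

Things in the scene. Friction and masses are not known exactly. Their poses are not given: they have to be found in the camera images.
- unit: Grey table microphone unit, fixed, 150 x 140 x 55 mm. Origin at table height straight under the centre of its speaker recess; x to the unit's back, y to its left, z up. The body reaches from x = -65 to 85 mm; a low ridge at x = 49 to 83 mm stands 10 mm above the deck.
- deck (a point): Centre of the mouth of the unit's oblong speaker recess, level with the flat deck, 44.5 mm above the table; axes as unit. The recess is 103 mm long (y) and 49 mm wide (x); ledges at its ends, on which the grille seats, lie 8 mm below the deck. In each end wall sits a small white sprung catch, 22 mm wide, its nose in the recess.
- grille: Black oblong speaker grille, loose, 102 (its y) x 46 x 5 mm, 160 g; origin at the centre of its underside, z up. It starts resting on the catches, its top about 1 mm above the deck. Home, each end has gone down about 4 mm and its top lies 3 mm below the deck. Each end must be pressed; the other stays up meanwhile.
- end_a (a point): Centre of the top face of the grille's solid end on its +y side (46 mm along x, 17 mm along y), 40.5 mm from the grille's centre, 5 mm above its underside. Pressed there, the catch gives way at 9 to 20 N, clicks and draws it the last 0.5 mm down; then nothing gives and the force climbs at once. The pusher must never press with more than 30 N: the clips break.
- end_b (a point): The same on the grille's -y side.
- mesh: Thin wire mesh filling the middle of the grille, 40 mm (x) by 66 mm (y), its top 1 mm below the solid ends; origin as grille. More than 3 N dents it.
- pusher_grip (a point): Centre of the pusher's square wooden handle (24 x 24 mm, 74 mm tall, sides along its x and y). The pusher is a loose tool of 130 g, its z up along its length: the handle, below it a white disc 36 mm across, below that a white nylon nose, a round pin 12 mm across, flat at its end. The nose is threaded into the handle and locked, standing out 21 to 30 mm below the disc as its last user left it.
- pusher_disc (a point): Centre of the underside of the pusher's 6 mm thick disc, where the nose comes out, 45 mm below pusher_grip; axes as there. A steel lock nut 17 mm across reaches 5 mm below the disc.
- hole (a point): Centre of the mouth of the hole in the top of the pusher's block, a fixed dark wooden block 75 x 75 x 45 mm; axes along its sides. The hole is 21 mm across and 36 mm deep. The pusher stands with its nose in the hole and its disc resting on the block's top, so that the underside of the disc is at this point.
- tape: Bystander: red desk tape dispenser with a roll of brown tape, 130 x 54 x 103 mm, loose; origin at the centre of its underside.
- gooseneck: Bystander: the unit's unplugged gooseneck microphone, a bent dark rod about 370 mm long lying on the table, loose; origin on the table near its middle.
- tablet: Bystander: black tablet computer lying flat, 120 x 190 x 8 mm, loose; origin at the centre of its underside.
Mind the look-alikes: they are no part of the job. Several things have the shape of the unit; the one meant has the colours described above.

How it is judged:
On the way, in this order (a step that is already met when the one before it is completed fails the run):
1. the pusher is out of its block (z of pusher_disc in the frame of hole above 0.02 m), for 0.1 s.
2. both ends of the grille are home (z of each of end_a, end_b in the frame of unit below 0.0425 m), for 0.2 s.
At the end, for the whole second after the job is handed in: Both solid ends of the grille are home (their tops less than 42.5 mm above the unit's underside; 41.5 mm is exactly home), and the pusher stands in its block: nose in the hole, its disc within 4 mm of the block's top, upright within 0.1 rad, let go and at rest (all of step 2 and z of pusher_disc in the frame of hole below 0.004 m and horizontal distance between pusher_disc and hole below 0.009 m and angle between pusher_grip's own z axis and vertical below 0.1 rad and linear speed of each of pusher, grille below 0.02 m/s); the robot touches nothing.
It fails at once if the pusher presses with more than 30 N on the grille or the unit (contact force between pusher and grille above 30 N or contact force between pusher and unit above 30 N).
It fails at once if the mesh is pressed with more than 3 N (contact force between anything else and mesh above 3 N).
It fails at once if the gripper or arm touches the grille or bumps the unit (contact force between any of the arm, the fingers and grille above 1 N or contact force between any of the arm, the fingers and unit above 3 N).
It fails at once if a bystander is moved more than 15 mm (distance of any of tape, gooseneck, tablet from where it was at the start of the episode above 0.015 m).
It also fails if it takes over 61 s, if anything falls off the work surface, if the arm or the gripper's body presses on something with over 40 N, if the wrist force passes 120 N, or if a joint passes its speed limit or range.

## Working session

There is one attempt and no reset: what is moved stays moved. The work goes in short steps, Python scripts to look and compute and a tool call to move; the robot and the scene stay as the last step left them, time stands still between calls to the robot, and variables do not carry over. Pictures are saved under pics/ and viewed, about 8 in all and at most 12, crops included, and the job is handed in when it is done.

Besides the shell and the picture viewer there is one more tool, called after "Emit:" as a command line: name --argument value ..., lists and objects as JSON in quotes. jog_arm: Moves the arm, as the interface text tells. Its arguments: {"type":"object","properties":{"commands":{"type":"array"},"hand":{"type":"number"},"squeeze":{"type":"number"}},"required":["commands"]}

```bash
mkdir -p pics; cat > h.py <<'E'
import numpy as np, cv2
from scipy.spatial.transform import Rotation as R
from station import r
def ray(cal,px):
    K=np.array(cal["camera_matrix"],float);D=np.array(cal["distortion"],float);T=np.array(cal["world_from_camera"])
    u=cv2.undistortPoints(np.array([[px]],float),K,D)[0,0]
    return T[:3,3],T[:3,:3]@np.array([u[0],-u[1],-1.])
def onz(cal,px,z):
    o,d=ray(cal,px);return o+d*(z-o[2])/d[2]
def proj(cal,P):
    K=np.array(cal["camera_matrix"],float);D=np.array(cal["distortion"],float);T=np.array(cal["world_from_camera"])
    c=(np.atleast_2d(P)-T[:3,3])@T[:3,:3];c=c*[1,-1,-1]
    return cv2.projectPoints(c,np.zeros(3),np.zeros(3),K,D)[0][:,0]
def tri(obs):
    A=np.zeros((3,3));b=np.zeros(3)
    for cal,px in obs:
        o,d=ray(cal,px);d=d/np.linalg.norm(d);M=np.eye(3)-np.outer(d,d);A+=M;b+=M@o
    return np.linalg.solve(A,b)
def save(n,im,s=1,box=None):
    if box: im=im[box[1]:box[3],box[0]:box[2]]
    cv2.imwrite("pics/"+n,cv2.resize(im[:,:,::-1],None,fx=s,fy=s,interpolation=cv2.INTER_CUBIC))
E
python3 - <<'E'
from h import *
np.set_printoptions(precision=4,suppress=True)
a=r.capture("scene");b=r.capture("top")
save("1.png",np.hstack([a,b]),0.78)
for c in("scene","top"):
    print(c,r.calibration(c)["world_from_camera"])
    for q,z in(("unit",0),("deck",.0445),("end_a",.0505),("end_b",.0505),("pusher_grip",.09),("pusher_disc",.045),("hole",.045),("tape",0),("gooseneck",0),("tablet",0)):
        for d in r.landmark_of(c,q)[:4]: print(q,round(d["score"],2),np.round(d["xy"],1),onz(r.calibration(c),d["xy"],z))
E
```

```text
scene [[-0.1449 -0.7353  0.6621  1.1912]
 [ 0.9894 -0.1028  0.1023  0.0984]
 [-0.0072  0.6699  0.7424  0.9031]
 [ 0.      0.      0.      1.    ]]
unit 0.83 [245.2 215. ] [ 0.462  -0.0402  0.    ]
unit 0.82 [184.5 145.9] [ 0.2156 -0.2704  0.    ]
unit 0.75 [350.5 186.2] [0.3172 0.238  0.    ]
deck 0.96 [352.8 177.4] [0.326  0.2375 0.0445]
deck 0.73 [184.8 136.7] [ 0.223  -0.262   0.0445]
deck 0.7 [243.1 204.1] [ 0.4628 -0.0445  0.0445]
deck 0.28 [369.  230.3] [0.5045 0.2773 0.0445]
end_a 0.96 [228.3 208.2] [ 0.4868 -0.0785  0.0505]
end_a 0.88 [259.7 201.1] [ 0.4519 -0.0028  0.0505]
end_b 0.96 [228.3 208.2] [ 0.4868 -0.0785  0.0505]
end_b 0.88 [259.7 201.1] [ 0.4519 -0.0028  0.0505]
pusher_grip 0.87 [381.2 221.8] [0.5112 0.2978 0.09  ]
pusher_grip 0.64 [245.  216.7] [ 0.5399 -0.026   0.09  ]
pusher_disc 0.74 [370.4 229.9] [0.5032 0.2807 0.045 ]
pusher_disc 0.36 [244.4 203.2] [ 0.4598 -0.0416  0.045 ]
hole 0.95 [368.9 232.9] [0.5131 0.2767 0.045 ]
tape 0.59 [167.  209.5] [ 0.4729 -0.2528  0.    ]
tape 0.54 [372.1 231.5] [ 0.4718  0.2946 -0.    ]
gooseneck 0.93 [325.1 316.2] [0.7275 0.1
[... 512 characters left out ...]
65.6 278.2] [ 0.2082 -0.2789  0.0445]
end_a 0.9 [262.4 195. ] [ 0.4492 -0.0006  0.0505]
end_a 0.67 [286.2 183.3] [ 0.4814 -0.0702  0.0505]
end_a 0.59 [165.4 178.7] [0.5059 0.28   0.0505]
end_b 0.9 [262.4 195. ] [ 0.4492 -0.0006  0.0505]
end_b 0.67 [286.2 183.3] [ 0.4814 -0.0702  0.0505]
end_b 0.59 [165.4 178.7] [0.5059 0.28   0.0505]
pusher_grip 0.57 [158.1 171.7] [0.518  0.2921 0.09  ]
pusher_grip 0.38 [345.5 187.7] [ 0.4556 -0.2323  0.09  ]
pusher_disc 0.6 [163.  176.7] [0.5133 0.2883 0.045 ]
hole 0.85 [162.4 176.4] [0.5143 0.29   0.045 ]
tape 0.86 [342.7 185.4] [ 0.4801 -0.24    0.    ]
gooseneck 0.58 [201.3 107.5] [0.74   0.1817 0.    ]
tablet 0.95 [332.1  99.7] [ 0.7505 -0.2234  0.    ]
```

View pics/1.png

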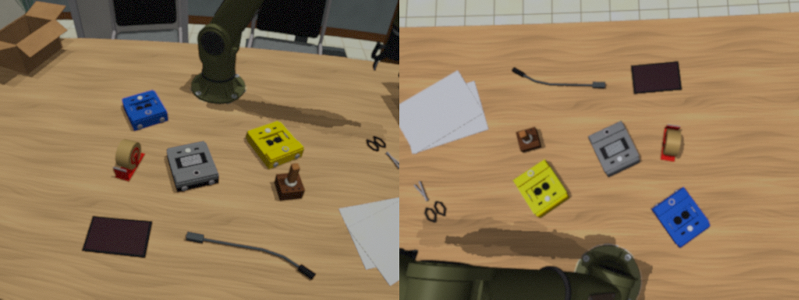

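The view shows three unit-shaped things: grey (scene 245,215), yellow (350,186) and blue (184,146). The grey one, which has the black grille and white catches, is the one I want. The pusher in its dark block is the only one, at (370,230). I'll crop to check the choice and work out a move that views the pusher from above.

```bash
cat >> h.py <<'E'
def go(pos,yaw,rot=None):
    s=r.sense();Rc=R.from_euler("xyz",s["tcp_rot"])
    Rt=R.from_euler("xyz",[np.pi,0,yaw]) if rot is None else rot
    sh=Rc.inv().apply(np.array(pos)-s["eef_pos"]);w=(Rc.inv()*Rt).as_rotvec(degrees=True)
    print("t",s["time_s"],"pos",np.round(s["eef_pos"],4),"rpy",np.round(s["tcp_rot"],4),"shift mm",np.round(sh*1000,1),"rot deg",np.round(w,2))
E
python3 - <<'E'
from h import *
np.set_printoptions(precision=4,suppress=True)
a=r.capture("scene");save("2.png",np.hstack([a[170:250,200:290],a[180:260,320:410]]),4)
s=r.sense();print(s["joint_pos"],s["gripper_width"],s["ft_force"])
T=r.calibration("wrist");Rc=R.from_euler("xyz",s["tcp_rot"])
W=T["world_from_camera"];print(T["camera_matrix"],Rc.inv().apply(W[:3,3]-s["eef_pos"]),Rc.inv().as_matrix()@W[:3,:3])
go([.513,.285,.26],s["tcp_rot"][2])
E
```

```text
[-1.2415  0.5075 -0.2376  1.5002  0.1257  1.1489 -0.1548] 0.08514928746902142 [0.1913 0.7051 0.0025]
[[325.8323   0.     257.4954]
 [  0.     325.8323 192.8328]
 [  0.       0.       1.    ]] [ 0.0007 -0.0809 -0.1418] [[ 1.      0.0004 -0.0005]
 [ 0.0003 -0.9495 -0.3138]
 [-0.0006  0.3138 -0.9495]]
t 1.15 pos [0.1387 0.6094 0.2313] rpy [3.1416 0.     1.347 ] shift mm [-233.2  436.9  -28.7] rot deg [0. 0. 0.]
```

View pics/2.png

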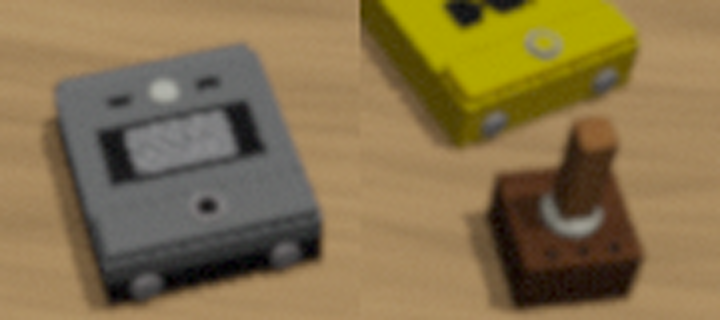

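The crop confirms the grey unit with its black solid ends and mesh (left), and the pusher standing in its block (right). Moving over the pusher.

Emit:
jog_arm --commands '[{"x":-0.023,"y":0.044,"z":-0.003},{"x":-0.051,"y":0.096,"z":-0.006},{"x":-0.079,"y":0.148,"z":-0.01},{"x":-0.107,"y":0.2,"z":-0.014},{"x":-0.135,"y":0.252,"z":-0.017},{"x":-0.163,"y":0.304,"z":-0.02},{"x":-0.191,"y":0.356,"z":-0.024},{"x":-0.216,"y":0.405,"z":-0.027},{"x":-0.233,"y":0.437,"z":-0.029},{"x":-0.233,"y":0.437,"z":-0.029},{"x":-0.233,"y":0.437,"z":-0.029},{"x":-0.233,"y":0.437,"z":-0.029}]' --hand 1

```text
$.commands[0]: bad value
```

```bash
python3 - <<'E'
from h import *
np.set_printoptions(precision=4,suppress=True)
cal=r.calibration("wrist");a=r.capture("wrist");save("3.png",a,1.5)
for q,z in(("pusher_grip",.09),("pusher_disc",.045),("hole",.045)):
    for d in r.landmark_of("wrist",q)[:3]: print(q,round(d["score"],2),np.round(d["xy"],1),onz(cal,d["xy"],z))
print(r.sense()["eef_pos"],r.sense()["joint_pos"])
E
```

```text
[0.1387 0.6094 0.2313] [-1.2415  0.5075 -0.2376  1.5002  0.1257  1.1489 -0.1548]
```

View pics/3.png

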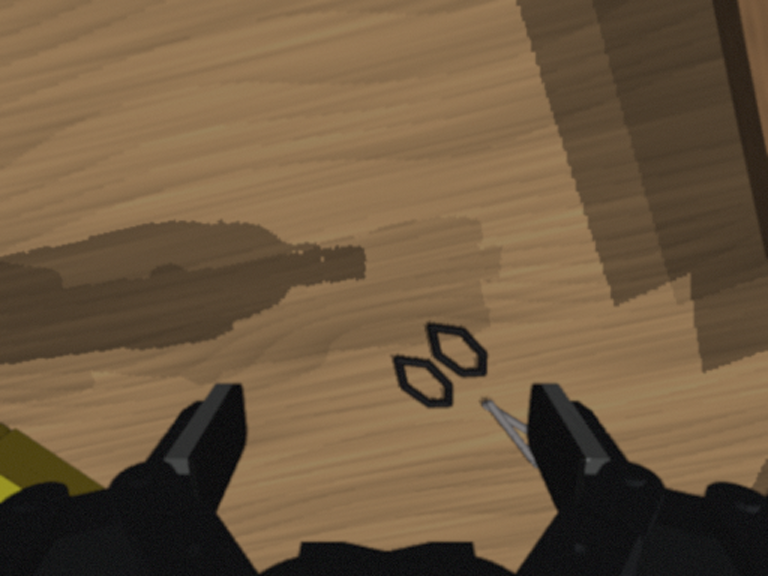

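The move was refused, probably because each row needs all six keys. The wrist view (scissors, fingers at the bottom) is still the start pose.

Emit:
jog_arm --commands '[{"x":-0.023,"y":0.044,"z":-0.003,"ax":0,"ay":0,"az":0},{"x":-0.051,"y":0.096,"z":-0.006,"ax":0,"ay":0,"az":0},{"x":-0.079,"y":0.148,"z":-0.01,"ax":0,"ay":0,"az":0},{"x":-0.107,"y":0.2,"z":-0.014,"ax":0,"ay":0,"az":0},{"x":-0.135,"y":0.252,"z":-0.017,"ax":0,"ay":0,"az":0},{"x":-0.163,"y":0.304,"z":-0.02,"ax":0,"ay":0,"az":0},{"x":-0.191,"y":0.356,"z":-0.024,"ax":0,"ay":0,"az":0},{"x":-0.216,"y":0.405,"z":-0.027,"ax":0,"ay":0,"az":0},{"x":-0.233,"y":0.437,"z":-0.029,"ax":0,"ay":0,"az":0},{"x":-0.233,"y":0.437,"z":-0.029,"ax":0,"ay":0,"az":0},{"x":-0.233,"y":0.437,"z":-0.029,"ax":0,"ay":0,"az":0},{"x":-0.233,"y":0.437,"z":-0.029,"ax":0,"ay":0,"az":0}]' --hand 1

```text
time_s: 2.85
eef_pos: [0.512, 0.2865, 0.2603]
tcp_rot: [-3.141, -0.0, 1.349]
ft_force: [-0.5, 0.1, -0.1]
gripper_width: 0.0854
```

```bash
python3 - <<'E'
from h import *
np.set_printoptions(precision=4,suppress=True)
cal=r.calibration("wrist");a=r.capture("wrist");save("4.png",a,1.5)
for q,z in(("pusher_grip",.09),("pusher_disc",.045),("hole",.045)):
    for d in r.landmark_of("wrist",q)[:3]: print(q,round(d["score"],2),np.round(d["xy"],1),onz(cal,d["xy"],z))
print(r.sense()["eef_pos"],r.sense()["tcp_rot"],r.sense()["joint_pos"])
E
```

```text
pusher_grip 0.96 [257.3 169.2] [0.5099 0.2878 0.09  ]
pusher_disc 0.69 [252.7 160.7] [0.5103 0.2824 0.045 ]
hole 0.62 [256.8 160.6] [0.5112 0.2869 0.045 ]
[0.5126 0.2859 0.2604] [-3.1415 -0.0001  1.3484] [-0.4541  0.4223 -0.148   1.558   0.0656  1.1661  0.7333]
```

View pics/4.png

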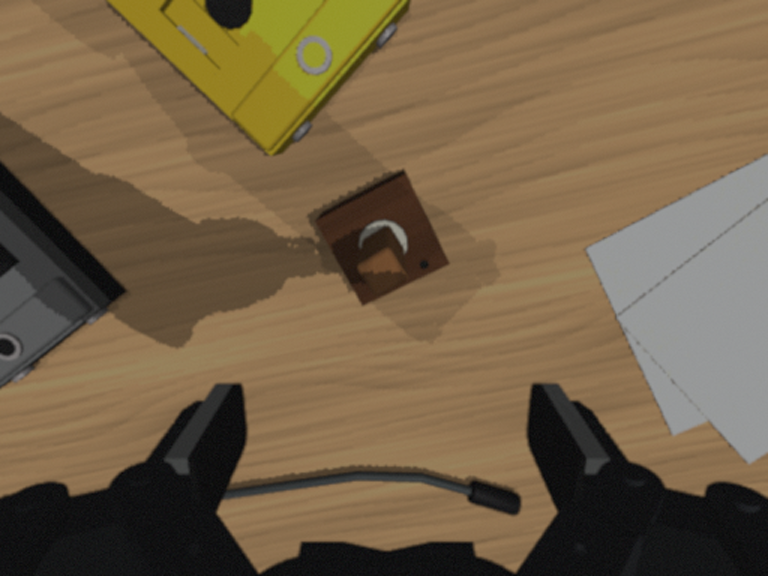

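The view shows the pusher's handle at about (380,265) of the 1.5x picture, the white disc behind it, and the block corners at (318,215), (404,171), (448,262) and (362,305). I need the handle's yaw, so I'll crop in.

```bash
python3 - <<'E'
from h import *
np.set_printoptions(precision=4,suppress=True)
cal=r.calibration("wrist");a=cv2.imread("pics/4.png")
a=r.capture("wrist");save("5.png",a,7,(205,110,305,190+20-5))
C=np.array([onz(cal,np.array(p)/1.5,.045) for p in((318,215),(404,171),(448,262),(362,305))])
print(C,C.mean(0));
for i in range(4):
    d=C[(i+1)%4]-C[i];print(np.linalg.norm(d),np.degrees(np.arctan2(d[1],d[0]))%90)
E
```

```text
[[0.4822 0.2425 0.045 ]
 [0.4654 0.3105 0.045 ]
 [0.5382 0.3289 0.045 ]
 [0.5574 0.2574 0.045 ]] [0.5108 0.2848 0.045 ]
0.06999657929811104 13.858594005938315
0.07508351250331609 14.180373267494582
0.07406514631396897 15.060321246421267
0.07672161545750159 11.146244090116198
```

View pics/5.png

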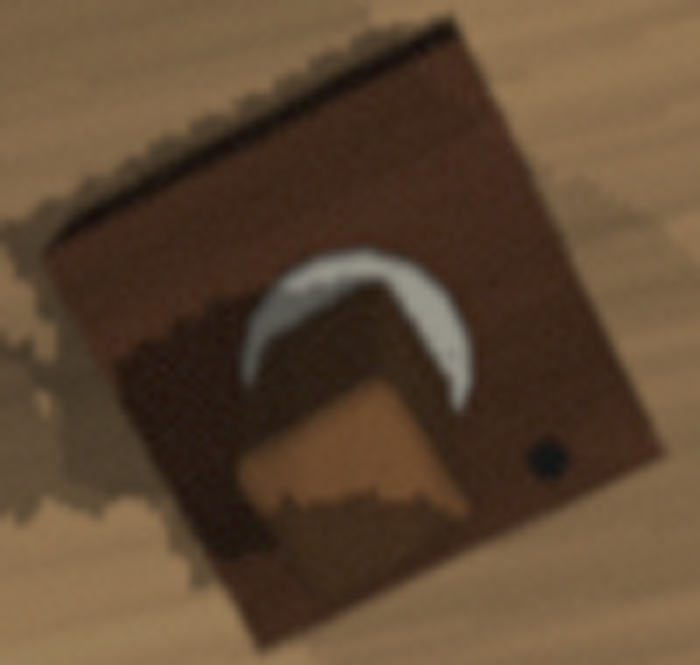

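```bash
python3 - <<'E'
from h import *
np.set_printoptions(precision=4,suppress=True)
cal=r.calibration("wrist")
f=lambda P,z:np.array([onz(cal,(205+x/7,110+y/7),z) for x,y in P])
for P,z in(([(237,465),(380,378),(468,515)],.127),([(45,250),(455,40),(664,455),(262,650)],.045)):
    C=f(P,z);print((C[0]+C[2])/2,C.mean(0))
    for i in range(len(C)-1):
        d=C[i+1]-C[i];print(np.linalg.norm(d),np.degrees(np.arctan2(d[1],d[0]))%90)
go([.511,.286,.16],np.radians(12.5+90))
E
```

```text
[0.5107 0.2852 0.127 ] [0.5063 0.2873 0.127 ]
0.02102838741837038 19.14441935336353
0.02084768029196744 19.415296404438596
[0.5118 0.2855 0.045 ] [0.5121 0.285  0.045 ]
0.0716950686018594 13.912445812118023
0.07413605471971096 15.081988045283502
0.0736787102592923 14.338802372736737
t 3.1 pos [0.5127 0.2858 0.2604] rpy [ 3.1416 -0.0001  1.3481] shift mm [ -0.2  -1.7 100.4] rot deg [  0.    -0.01 -25.26]
```

Emit:
jog_arm --commands '[{"x":-0.0003,"y":-0.0017,"z":0.02,"ax":0,"ay":0,"az":-10},{"x":-0.0003,"y":-0.0017,"z":0.05,"ax":0,"ay":0,"az":-20},{"x":-0.0003,"y":-0.0017,"z":0.08,"ax":0,"ay":0,"az":-30},{"x":-0.0003,"y":-0.0017,"z":0.1,"ax":0,"ay":0,"az":-31.5},{"x":-0.0003,"y":-0.0017,"z":0.13,"ax":0,"ay":0,"az":-31.5},{"x":-0.0003,"y":-0.0017,"z":0.16,"ax":0,"ay":0,"az":-31.5},{"x":-0.0003,"y":-0.0017,"z":0.18,"ax":0,"ay":0,"az":-31.5},{"x":-0.0003,"y":-0.0017,"z":0.184,"ax":0,"ay":0,"az":-31.5},{"x":-0.0003,"y":-0.0017,"z":0.184,"ax":0,"ay":0,"az":-31.5},{"x":-0.0003,"y":-0.0017,"z":0.184,"ax":0,"ay":0,"az":-31.5}]' --hand 1

```text
time_s: 4.35
eef_pos: [0.5119, 0.2857, 0.0773]
tcp_rot: [3.14, -0.0, 1.897]
ft_force: [-0.1, 0.3, -0.4]
gripper_width: 0.0853
```

Emit:
jog_arm --commands '[{"x":0,"y":0,"z":0,"ax":0,"ay":0,"az":0},{"x":0,"y":0,"z":0,"ax":0,"ay":0,"az":0},{"x":0,"y":0,"z":0,"ax":0,"ay":0,"az":0},{"x":0,"y":0,"z":0,"ax":0,"ay":0,"az":0},{"x":0,"y":0,"z":0,"ax":0,"ay":0,"az":0},{"x":0,"y":0,"z":0,"ax":0,"ay":0,"az":0},{"x":0,"y":0,"z":0,"ax":0,"ay":0,"az":0},{"x":0,"y":0,"z":0,"ax":0,"ay":0,"az":0}]' --hand 0 --squeeze 80

```text
time_s: 5.35
eef_pos: [0.5115, 0.2852, 0.0764]
tcp_rot: [3.142, 0.0, 1.897]
ft_force: [0.6, -1.5, 2.2]
gripper_width: 0.0234
```

```bash
python3 - <<'E'
from h import *
s=r.sense();print(s)
E
```

```text
{'time_s': 5.35, 'joint_pos': array([-0.39489412,  0.61321736, -0.24536083,  1.79904589,  0.20587767,
        0.75418429,  1.14874016]), 'qd': array([ 1.59837477e-03,  9.12383403e-04,  6.45818832e-04, -7.12492981e-04,
        2.69942905e-03,  8.25550128e-05,  6.21634669e-04]), 'joint_efforts': array([-6.06680587e-01, -6.09113860e+01, -3.10605459e+00, -1.83115447e+01,
       -1.89693393e-01, -3.11057903e-01, -8.76863523e-04]), 'eef_pos': array([0.51147843, 0.28518569, 0.07635523]), 'tcp_rot': array([3.14152128e+00, 1.65269264e-04, 1.89666757e+00]), 'ft_force': array([ 0.61957051, -1.53117758,  2.19944051]), 'moment': array([-0.24792147,  0.02495298, -0.01518514]), 'gripper_width': 0.02344826386648872}
```

Gripped (23.4 mm). Lifting straight up, then on to a viewing spot beside the unit.

Emit:
jog_arm --commands '[{"x":0,"y":0,"z":-0.02,"ax":0,"ay":0,"az":0},{"x":0,"y":0,"z":-0.05,"ax":0,"ay":0,"az":0},{"x":0,"y":0,"z":-0.09,"ax":0,"ay":0,"az":0},{"x":0,"y":0,"z":-0.13,"ax":0,"ay":0,"az":0},{"x":0,"y":0,"z":-0.14,"ax":0,"ay":0,"az":0}]'

```text
time_s: 5.98
eef_pos: [0.5121, 0.2862, 0.2185]
tcp_rot: [3.138, -0.001, 1.897]
ft_force: [-0.5, 0.5, -1.6]
gripper_width: 0.0231
```

```bash
python3 - <<'E'
from h import *
s=r.sense();print(s["gripper_width"],s["ft_force"]);go([.525,-.018,.215],s["tcp_rot"][2])
E
```

```text
0.023104886759147722 [-0.5112231   0.46529799 -1.5719906 ]
t 5.975 pos [0.5121 0.2862 0.2185] rpy [ 3.1377e+00 -1.1000e-03  1.8970e+00] shift mm [-292.3  -85.3    2.9] rot deg [ 0.22 -0.06 -0.  ]
```

Emit:
jog_arm --commands '[{"x":-0.03,"y":-0.009,"z":0,"ax":0,"ay":0,"az":0},{"x":-0.075,"y":-0.022,"z":0,"ax":0,"ay":0,"az":0},{"x":-0.12,"y":-0.035,"z":0,"ax":0,"ay":0,"az":0},{"x":-0.165,"y":-0.048,"z":0,"ax":0,"ay":0,"az":0},{"x":-0.21,"y":-0.061,"z":0,"ax":0,"ay":0,"az":0},{"x":-0.255,"y":-0.074,"z":0,"ax":0,"ay":0,"az":0},{"x":-0.28,"y":-0.082,"z":0,"ax":0,"ay":0,"az":0},{"x":-0.292,"y":-0.085,"z":0,"ax":0,"ay":0,"az":0},{"x":-0.292,"y":-0.085,"z":0,"ax":0,"ay":0,"az":0},{"x":-0.292,"y":-0.085,"z":0,"ax":0,"ay":0,"az":0}]'

```text
time_s: 7.22
eef_pos: [0.5243, -0.0168, 0.216]
tcp_rot: [-3.142, -0.001, 1.899]
ft_force: [-0.1, 1.1, -1.4]
gripper_width: 0.023
```

```bash
python3 - <<'E'
from h import *
np.set_printoptions(precision=4,suppress=True)
cal=r.calibration("wrist");a=r.capture("wrist");save("6.png",a,1.5);cv2.imwrite("raw6.png",a)
np.savez("cal6.npz",**{k:np.array(v) for k,v in cal.items()})
for q,z in(("deck",.0445),("end_a",.0455),("mesh",.041),("pusher_disc",.18),("pusher_grip",.22)):
    for d in r.landmark_of("wrist",q)[:3]: print(q,round(d["score"],2),np.round(d["xy"],1),onz(cal,d["xy"],z))
print(r.sense()["eef_pos"],r.sense()["tcp_rot"],r.sense()["time_s"])
E
```

```text
deck 0.72 [46.9 43.2] [ 0.4754 -0.2245  0.0445]
end_a 0.85 [297. 103.] [ 0.4512 -0.002   0.0455]
end_a 0.62 [213.8 104.3] [ 0.477  -0.0744  0.0455]
mesh 0.56 [253.3 105.8] [ 0.4668 -0.0394  0.041 ]
pusher_disc 0.6 [258.6 232.7] [ 0.5271 -0.0143  0.18  ]
pusher_grip 0.9 [256.9 275. ] [ 0.5309 -0.0141  0.22  ]
[ 0.5244 -0.0179  0.2163] [ 3.1415 -0.0001  1.8978] 7.525
```

View pics/6.png

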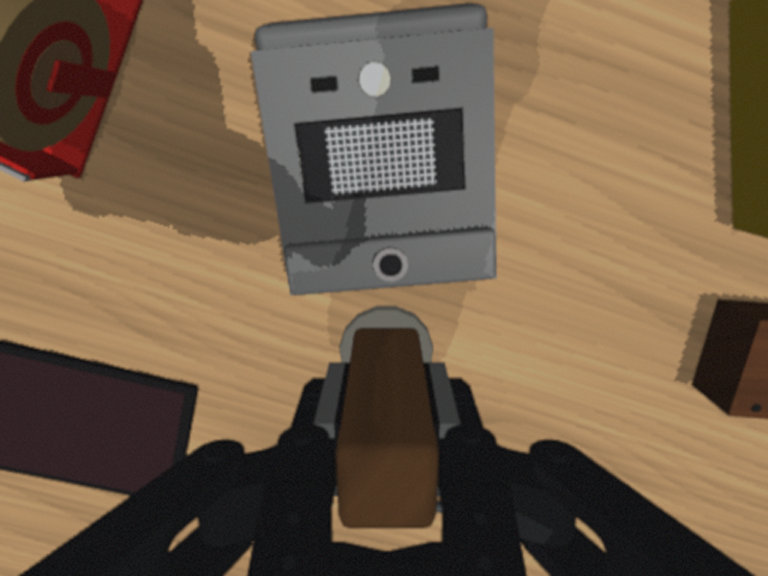

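The view shows the grille's outer corners at about (296,124), (462,108), (465,187) and (305,202), and the mesh between (326,127) and (436,185). The pusher's disc has its near edge at (386,308). Computing the press points and the disc offset.

```bash
python3 - <<'E'
from h import *
np.set_printoptions(precision=4,suppress=True)
cal=dict(np.load("cal6.npz"));s=r.sense();Rc=R.from_euler("xyz",s["tcp_rot"])
G=np.array([onz(cal,np.array(p)/1.5,.0455) for p in((296,124),(462,108),(465,187),(305,202))])
M=np.array([onz(cal,np.array(p)/1.5,.0445) for p in((326,127),(433,119),(436,185),(333,194))])
c=G.mean(0);print(c,M.mean(0))
for C in(G,M): print([np.linalg.norm(C[(i+1)%4]-C[i]) for i in range(4)])
d=(G[1]+G[2]-G[0]-G[3]);d[2]=0;d/=np.linalg.norm(d);dm=(M[1]+M[2]-M[0]-M[3]);print(np.degrees(np.arctan2(d[1],d[0])),np.degrees(np.arctan2(dm[1],dm[0])))
c=(c+M.mean(0))/2
for k in(.042,-.042): print("end",c+k*d)
for z in(.185,.191):print(Rc.inv().apply(onz(cal,(386/1.5,308/1.5),z)-s["eef_pos"]))
print([Rc.inv().apply(onz(cal,(u/1.5,348/1.5),.188)-s["eef_pos"]) for u in(340,432)])
# scene cam check
for cam in("scene","top"):
    r.capture(cam);k=r.calibration(cam)
    for e in r.landmark_of(cam,"end_a")[:3]:print(cam,round(e["score"],2),onz(k,e["xy"],.0455))
    for e in r.landmark_of(cam,"mesh")[:2]:print(cam,round(e["score"],2),onz(k,e["xy"],.0445))
E
```

```text
[ 0.4649 -0.0388  0.0455] [ 0.4652 -0.0386  0.0445]
[np.float64(0.1000281450931405), np.float64(0.04650293342732267), np.float64(0.10145294763076496), np.float64(0.04670600445053896)]
[np.float64(0.06489210274269265), np.float64(0.03917235314301632), np.float64(0.06529661710794966), np.float64(0.040157823701750986)]
114.00892666294662 113.25590747925021
end [ 0.448  -0.0004  0.045 ]
end [ 0.4821 -0.0771  0.045 ]
[ 0.0018 -0.0156  0.0313]
[ 0.0017 -0.0178  0.0253]
[array([-0.0158, -0.0005,  0.0283]), array([ 0.0193, -0.0005,  0.0283])]
scene 0.89 [ 0.4795 -0.0793  0.0455]
scene 0.66 [ 0.4444 -0.0004  0.0455]
scene 0.62 [ 0.4673 -0.037   0.0445]
```

```bash
python3 - <<'E'
from h import *
go([.4485,-.002,.1165],np.radians(113.7))
E
```

```text
t 7.825 pos [ 0.5244 -0.0185  0.2163] rpy [3.1416 0.     1.8967] shift mm [ 40.  -66.6  99.8] rot deg [-0.    0.   -5.03]
```

Emit:
jog_arm --commands '[{"x":0.015,"y":-0.025,"z":0,"ax":0,"ay":0,"az":-2},{"x":0.03,"y":-0.05,"z":0.01,"ax":0,"ay":0,"az":-4},{"x":0.04,"y":-0.066,"z":0.03,"ax":0,"ay":0,"az":-5},{"x":0.04,"y":-0.066,"z":0.06,"ax":0,"ay":0,"az":-5},{"x":0.04,"y":-0.066,"z":0.09,"ax":0,"ay":0,"az":-5},{"x":0.04,"y":-0.066,"z":0.1,"ax":0,"ay":0,"az":-5},{"x":0.04,"y":-0.066,"z":0.1,"ax":0,"ay":0,"az":-5},{"x":0.04,"y":-0.066,"z":0.1,"ax":0,"ay":0,"az":-5}]'

```text
time_s: 8.82
eef_pos: [0.4497, -0.0017, 0.1172]
tcp_rot: [3.14, 0.001, 1.984]
ft_force: [-0.8, -0.1, -0.8]
gripper_width: 0.0234
```

```bash
python3 - <<'E'
from h import *
np.set_printoptions(precision=4,suppress=True)
cal=r.calibration("wrist");a=r.capture("wrist");save("7.png",a,2.6,(130,60,400,290))
np.savez("cal7.npz",**{k:np.array(v) for k,v in cal.items()})
P=np.mean([ (r.capture("top"),r.sense()["eef_pos"])[1] for _ in range(3)],0)
print(P,r.sense()["tcp_rot"],r.sense()["time_s"],r.sense()["ft_force"])
E
```

```text
[ 0.4496 -0.0018  0.1171] [3.1403 0.0006 1.9839] 9.025 [ 0.0866  0.2445 -1.3983]
```

View pics/7.png

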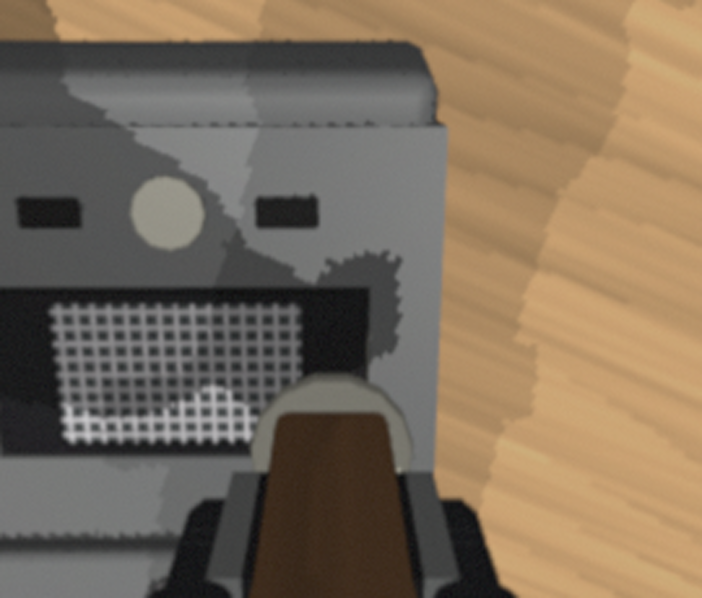

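The picture shows the grille's right end edge at u≈369, the mesh's right edge at u≈301, and the disc spanning 252..413. I'll work these out in the tool frame, which cancels the camera bias.

```bash
python3 - <<'E'
from h import *
np.set_printoptions(precision=1,suppress=True)
cal=dict(np.load("cal7.npz"));s=r.sense();Rc=R.from_euler("xyz",[np.pi,0,s["tcp_rot"][2]]);P=np.array([.4496,-.0018,.1171])
f=lambda u,v,z:print((u,v),1000*Rc.inv().apply(onz(cal,(130+u/2.6,60+v/2.6),z)-P))
zd=P[2]-.0314
print("disc");f(252,445,zd+.003);f(413,445,zd+.003);f(332,373,zd);f(332,376,zd+.006)
print("grille R end / mesh R / mesh L / top,bottom edges");f(369,290,.0455);f(368,370,.0455);f(301,306,.0445);f(52,306,.0445);f(66,444,.0445);f(150,288,.0455);f(150,456,.0455)
E
```

```text
disc
(252, 445) [-16.8  -0.8  28.4]
(413, 445) [18.6 -0.8 28.4]
(332, 373) [  0.8 -16.6  31.4]
(332, 376) [  0.8 -18.1  25.4]
grille R end / mesh R / mesh L / top,bottom edges
(369, 290) [ 10.4 -24.7  71.6]
(368, 370) [10.5 -2.6 71.6]
(301, 306) [ -7.3 -20.1  72.6]
(52, 306) [-72.4 -20.1  72.6]
(66, 444) [-72.7  19.5  72.6]
(150, 288) [-46.3 -25.2  71.6]
(150, 456) [-49.6  22.7  71.6]
```

The pusher axis lies about 41.4 mm from the grille centre, against 40.5 nominal, so it is safe on both sides. Descending in stages while watching the force.

Emit:
jog_arm --commands '[{"x":0,"y":0,"z":0.004,"ax":0,"ay":0,"az":0},{"x":0,"y":0,"z":0.007,"ax":0,"ay":0,"az":0},{"x":0,"y":0,"z":0.0085,"ax":0,"ay":0,"az":0},{"x":0,"y":0,"z":0.009,"ax":0,"ay":0,"az":0},{"x":0,"y":0,"z":0.009,"ax":0,"ay":0,"az":0}]'

```text
time_s: 9.65
eef_pos: [0.449, -0.0018, 0.1072]
tcp_rot: [-3.142, -0.0, 1.984]
ft_force: [0.2, 0.0, 0.0]
gripper_width: 0.0231
```

Emit:
jog_arm --commands '[{"x":0,"y":0,"z":0.0005,"ax":0,"ay":0,"az":0},{"x":0,"y":0,"z":0.001,"ax":0,"ay":0,"az":0},{"x":0,"y":0,"z":0.001,"ax":0,"ay":0,"az":0}]'

```text
time_s: 10.02
eef_pos: [0.449, -0.0018, 0.1063]
tcp_rot: [-3.142, 0.0, 1.984]
ft_force: [-0.2, 0.3, -0.5]
gripper_width: 0.0235
```

Emit:
jog_arm --commands '[{"x":0,"y":0,"z":0.0005,"ax":0,"ay":0,"az":0},{"x":0,"y":0,"z":0.001,"ax":0,"ay":0,"az":0},{"x":0,"y":0,"z":0.001,"ax":0,"ay":0,"az":0}]'

```text
time_s: 10.4
eef_pos: [0.449, -0.0018, 0.1052]
tcp_rot: [-3.142, -0.0, 1.984]
ft_force: [-0.5, 0.5, -1.2]
gripper_width: 0.0233
```

Emit:
jog_arm --commands '[{"x":0,"y":0,"z":0.0005,"ax":0,"ay":0,"az":0},{"x":0,"y":0,"z":0.001,"ax":0,"ay":0,"az":0},{"x":0,"y":0,"z":0.001,"ax":0,"ay":0,"az":0}]'

```text
time_s: 10.78
eef_pos: [0.449, -0.0018, 0.1043]
tcp_rot: [-3.142, 0.0, 1.984]
ft_force: [0.1, -0.4, -1.4]
gripper_width: 0.0231
```

Emit:
jog_arm --commands '[{"x":0,"y":0,"z":0.0005,"ax":0,"ay":0,"az":0},{"x":0,"y":0,"z":0.001,"ax":0,"ay":0,"az":0},{"x":0,"y":0,"z":0.001,"ax":0,"ay":0,"az":0}]'

```text
time_s: 11.15
eef_pos: [0.449, -0.0018, 0.1032]
tcp_rot: [-3.142, -0.0, 1.984]
ft_force: [-0.7, -0.1, -1.5]
gripper_width: 0.0231
```

Emit:
jog_arm --commands '[{"x":0,"y":0,"z":0.0005,"ax":0,"ay":0,"az":0},{"x":0,"y":0,"z":0.001,"ax":0,"ay":0,"az":0},{"x":0,"y":0,"z":0.001,"ax":0,"ay":0,"az":0}]'

```text
time_s: 11.52
eef_pos: [0.449, -0.0018, 0.1022]
tcp_rot: [-3.141, -0.0, 1.984]
ft_force: [0.7, -1.3, -1.4]
gripper_width: 0.023
```

Emit:
jog_arm --commands '[{"x":0,"y":0,"z":0.0005,"ax":0,"ay":0,"az":0},{"x":0,"y":0,"z":0.001,"ax":0,"ay":0,"az":0},{"x":0,"y":0,"z":0.001,"ax":0,"ay":0,"az":0}]'

```text
time_s: 11.9
eef_pos: [0.449, -0.0018, 0.1012]
tcp_rot: [-3.141, -0.0, 1.984]
ft_force: [0.0, -0.2, -1.3]
gripper_width: 0.0235
```

Emit:
jog_arm --commands '[{"x":0,"y":0,"z":0.0005,"ax":0,"ay":0,"az":0},{"x":0,"y":0,"z":0.001,"ax":0,"ay":0,"az":0},{"x":0,"y":0,"z":0.001,"ax":0,"ay":0,"az":0}]'

```text
time_s: 12.28
eef_pos: [0.449, -0.0018, 0.1002]
tcp_rot: [-3.141, -0.0, 1.984]
ft_force: [0.1, -0.3, -1.5]
gripper_width: 0.0236
```

Emit:
jog_arm --commands '[{"x":0,"y":0,"z":0.0005,"ax":0,"ay":0,"az":0},{"x":0,"y":0,"z":0.001,"ax":0,"ay":0,"az":0},{"x":0,"y":0,"z":0.001,"ax":0,"ay":0,"az":0}]'

```text
time_s: 12.65
eef_pos: [0.4492, -0.0018, 0.0995]
tcp_rot: [3.141, 0.0, 1.984]
ft_force: [-0.9, 1.5, 2.7]
gripper_width: 0.0231
```

Contact at about TCP z 0.0998. Continuing in 0.5 mm steps.

Emit:
jog_arm --commands '[{"x":0,"y":0,"z":0.0005,"ax":0,"ay":0,"az":0},{"x":0,"y":0,"z":0.0005,"ax":0,"ay":0,"az":0}]'

```text
time_s: 12.9
eef_pos: [0.4493, -0.0018, 0.0991]
tcp_rot: [3.141, 0.0, 1.984]
ft_force: [-0.6, -0.1, 4.5]
gripper_width: 0.0232
```

Emit:
jog_arm --commands '[{"x":0,"y":0,"z":0.0005,"ax":0,"ay":0,"az":0},{"x":0,"y":0,"z":0.0005,"ax":0,"ay":0,"az":0}]'

```text
time_s: 13.15
eef_pos: [0.4494, -0.0019, 0.0988]
tcp_rot: [3.141, 0.001, 1.984]
ft_force: [-1.1, -0.9, 8.4]
gripper_width: 0.0228
```

Emit:
jog_arm --commands '[{"x":0,"y":0,"z":0.0005,"ax":0,"ay":0,"az":0},{"x":0,"y":0,"z":0.0005,"ax":0,"ay":0,"az":0}]'

```text
time_s: 13.4
eef_pos: [0.4495, -0.0019, 0.0984]
tcp_rot: [3.141, 0.001, 1.984]
ft_force: [-1.4, -0.5, 9.6]
gripper_width: 0.0232
```

Emit:
jog_arm --commands '[{"x":0,"y":0,"z":0.0005,"ax":0,"ay":0,"az":0},{"x":0,"y":0,"z":0.0005,"ax":0,"ay":0,"az":0}]'

```text
time_s: 13.65
eef_pos: [0.4495, -0.0019, 0.0979]
tcp_rot: [3.141, 0.001, 1.984]
ft_force: [-1.3, -0.7, 10.8]
gripper_width: 0.0226
```

Emit:
jog_arm --commands '[{"x":0,"y":0,"z":0.0005,"ax":0,"ay":0,"az":0},{"x":0,"y":0,"z":0.0005,"ax":0,"ay":0,"az":0}]'

```text
time_s: 13.9
eef_pos: [0.4491, -0.0018, 0.0967]
tcp_rot: [3.141, 0.0, 1.984]
ft_force: [0.2, 0.5, 0.7]
gripper_width: 0.0237
```

Emit:
jog_arm --commands '[{"x":0,"y":0,"z":0.0005,"ax":0,"ay":0,"az":0},{"x":0,"y":0,"z":0.0005,"ax":0,"ay":0,"az":0}]'

```text
time_s: 14.15
eef_pos: [0.4492, -0.0018, 0.0966]
tcp_rot: [3.141, 0.0, 1.984]
ft_force: [0.1, -0.4, 6.3]
gripper_width: 0.023
```

Emit:
jog_arm --commands '[{"x":0,"y":0,"z":0.0005,"ax":0,"ay":0,"az":0},{"x":0,"y":0,"z":0.0005,"ax":0,"ay":0,"az":0}]'

```text
time_s: 14.4
eef_pos: [0.4493, -0.0018, 0.0965]
tcp_rot: [3.141, 0.001, 1.984]
ft_force: [-1.4, -0.4, 12.0]
gripper_width: 0.0232
```

It clicked through, the force dropped and then rose stiffly (6 N per 0.1 mm), so this end is seated. Lifting and shifting 83 mm to the other end.

Emit:
jog_arm --commands '[{"x":0,"y":0,"z":-0.005,"ax":0,"ay":0,"az":0},{"x":0,"y":0,"z":-0.02,"ax":0,"ay":0,"az":0},{"x":-0.015,"y":0,"z":-0.021,"ax":0,"ay":0,"az":0},{"x":-0.04,"y":0,"z":-0.021,"ax":0,"ay":0,"az":0},{"x":-0.065,"y":0,"z":-0.021,"ax":0,"ay":0,"az":0},{"x":-0.083,"y":0,"z":-0.021,"ax":0,"ay":0,"az":0},{"x":-0.083,"y":0,"z":-0.021,"ax":0,"ay":0,"az":0},{"x":-0.083,"y":0,"z":-0.021,"ax":0,"ay":0,"az":0},{"x":-0.083,"y":0,"z":-0.021,"ax":0,"ay":0,"az":0}]'

```text
time_s: 15.52
eef_pos: [0.4821, -0.0769, 0.1168]
tcp_rot: [-3.141, -0.0, 1.985]
ft_force: [-1.0, -0.6, -0.9]
gripper_width: 0.0231
```

```bash
python3 - <<'E'
from h import *
np.set_printoptions(precision=4,suppress=True)
cal=r.calibration("wrist");a=r.capture("wrist");save("8.png",a,2.6,(130,60,400,290))
np.savez("cal8.npz",**{k:np.array(v) for k,v in cal.items()})
print(r.sense()["eef_pos"],r.sense()["tcp_rot"],r.sense()["time_s"],r.sense()["ft_force"])
E
```

```text
[ 0.4821 -0.077   0.1168] [-3.1415 -0.0003  1.9854] 15.575 [ 0.0614 -0.2222 -1.7156]
```

View pics/8.png

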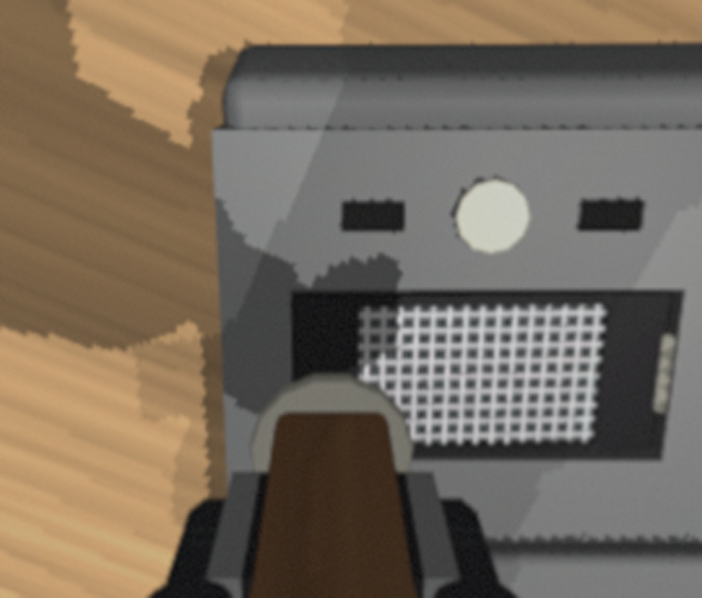

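The picture shows the right end sunk, with its catch uncovered at (665,372). The axis here is about 40 mm from centre (7 mm from the mesh edge), so I'll shift 1.5 mm outward and then descend.

Emit:
jog_arm --commands '[{"x":-0.0015,"y":0,"z":0.006,"ax":0,"ay":0,"az":0},{"x":-0.0015,"y":0,"z":0.012,"ax":0,"ay":0,"az":0},{"x":-0.0015,"y":0,"z":0.015,"ax":0,"ay":0,"az":0},{"x":-0.0015,"y":0,"z":0.0155,"ax":0,"ay":0,"az":0},{"x":-0.0015,"y":0,"z":0.0155,"ax":0,"ay":0,"az":0},{"x":-0.0015,"y":0,"z":0.0155,"ax":0,"ay":0,"az":0}]'

```text
time_s: 16.32
eef_pos: [0.4831, -0.0792, 0.1014]
tcp_rot: [3.141, 0.0, 1.984]
ft_force: [0.7, 0.4, -0.7]
gripper_width: 0.0233
```

Emit:
jog_arm --commands '[{"x":0,"y":0,"z":0.0005,"ax":0,"ay":0,"az":0},{"x":0,"y":0,"z":0.001,"ax":0,"ay":0,"az":0},{"x":0,"y":0,"z":0.001,"ax":0,"ay":0,"az":0}]'

```text
time_s: 16.7
eef_pos: [0.483, -0.0792, 0.1004]
tcp_rot: [3.141, 0.0, 1.984]
ft_force: [0.1, 0.4, -0.2]
gripper_width: 0.0234
```

Emit:
jog_arm --commands '[{"x":0,"y":0,"z":0.0005,"ax":0,"ay":0,"az":0},{"x":0,"y":0,"z":0.001,"ax":0,"ay":0,"az":0},{"x":0,"y":0,"z":0.001,"ax":0,"ay":0,"az":0}]'

```text
time_s: 17.08
eef_pos: [0.4832, -0.0792, 0.0997]
tcp_rot: [3.141, 0.0, 1.984]
ft_force: [-1.2, -0.1, 4.6]
gripper_width: 0.0232
```

Emit:
jog_arm --commands '[{"x":0,"y":0,"z":0.0005,"ax":0,"ay":0,"az":0},{"x":0,"y":0,"z":0.0005,"ax":0,"ay":0,"az":0}]'

```text
time_s: 17.32
eef_pos: [0.4832, -0.0792, 0.0994]
tcp_rot: [3.141, 0.001, 1.984]
ft_force: [-1.3, 0.6, 8.0]
gripper_width: 0.0231
```

Emit:
jog_arm --commands '[{"x":0,"y":0,"z":0.0005,"ax":0,"ay":0,"az":0},{"x":0,"y":0,"z":0.0005,"ax":0,"ay":0,"az":0}]'

```text
time_s: 17.58
eef_pos: [0.4833, -0.0792, 0.0991]
tcp_rot: [3.141, 0.001, 1.984]
ft_force: [-1.1, -0.1, 10.2]
gripper_width: 0.0228
```

Emit:
jog_arm --commands '[{"x":0,"y":0,"z":0.0005,"ax":0,"ay":0,"az":0},{"x":0,"y":0,"z":0.0005,"ax":0,"ay":0,"az":0}]'

```text
time_s: 17.82
eef_pos: [0.4834, -0.0792, 0.0988]
tcp_rot: [3.141, 0.001, 1.984]
ft_force: [-2.0, 0.1, 12.3]
gripper_width: 0.0235
```

Emit:
jog_arm --commands '[{"x":0,"y":0,"z":0.0005,"ax":0,"ay":0,"az":0},{"x":0,"y":0,"z":0.0005,"ax":0,"ay":0,"az":0}]'

```text
time_s: 18.08
eef_pos: [0.4834, -0.0792, 0.0985]
tcp_rot: [3.14, 0.001, 1.984]
ft_force: [-3.8, 0.3, 14.9]
gripper_width: 0.0229
```

Emit:
jog_arm --commands '[{"x":0,"y":0,"z":0.0005,"ax":0,"ay":0,"az":0},{"x":0,"y":0,"z":0.0005,"ax":0,"ay":0,"az":0}]'

```text
time_s: 18.32
eef_pos: [0.4835, -0.0792, 0.0983]
tcp_rot: [3.14, 0.001, 1.984]
ft_force: [-3.1, 0.8, 17.5]
gripper_width: 0.0229
```

Emit:
jog_arm --commands '[{"x":0,"y":0,"z":0.0004,"ax":0,"ay":0,"az":0},{"x":0,"y":0,"z":0.0004,"ax":0,"ay":0,"az":0}]'

```text
time_s: 18.58
eef_pos: [0.4835, -0.0792, 0.0979]
tcp_rot: [3.14, 0.001, 1.984]
ft_force: [-3.8, 1.1, 18.7]
gripper_width: 0.0232
```

Emit:
jog_arm --commands '[{"x":0,"y":0,"z":0.0004,"ax":0,"ay":0,"az":0},{"x":0,"y":0,"z":0.0004,"ax":0,"ay":0,"az":0}]'

```text
time_s: 18.82
eef_pos: [0.4836, -0.0792, 0.0978]
tcp_rot: [3.14, 0.002, 1.984]
ft_force: [-4.7, 0.4, 22.0]
gripper_width: 0.0235
```

```bash
python3 - <<'E'
from h import *
np.set_printoptions(precision=4,suppress=True)
a=r.capture("wrist");save("9.png",a,2.6,(130,60,400,290))
for _ in range(3):
    r.capture("scene");s=r.sense();print(s["eef_pos"],s["ft_force"],s["moment"],s["tcp_rot"])
E
```

```text
[ 0.4836 -0.0792  0.0978] [-4.1535  0.7902 21.4124] [ 0.1422  1.2229 -0.0026] [3.1399 0.0015 1.984 ]
[ 0.4836 -0.0792  0.0978] [-4.7832  0.8901 21.8292] [ 0.1366  1.2307 -0.0355] [3.1399 0.0015 1.9841]
[ 0.4836 -0.0792  0.0978] [-4.3924  0.6422 21.2415] [0.1577 1.2031 0.007 ] [3.14   0.0015 1.984 ]
```

View pics/9.png

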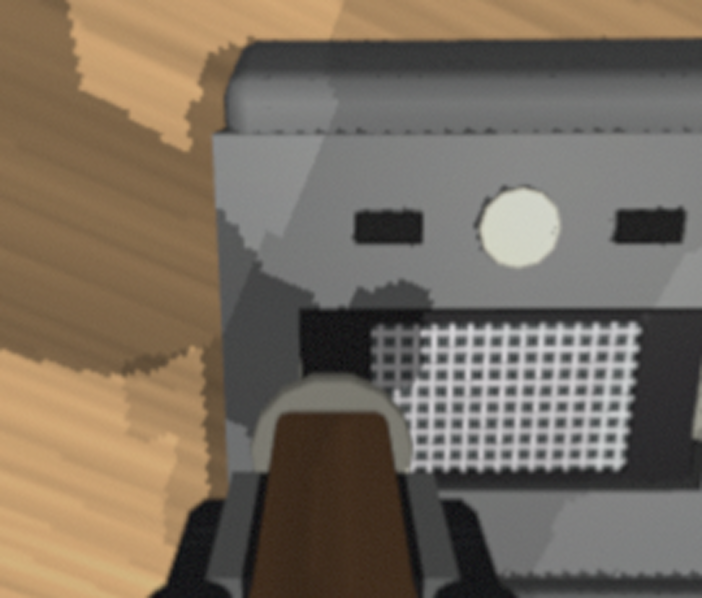

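The disc is 8 mm from the end edge (300) and 10 mm from the mesh edge (371), so its placement is fine. There is a sideways bind of about 4.5 N, so I'll relieve that before adding more load.

Emit:
jog_arm --commands '[{"x":0.0002,"y":-0.0003,"z":-0.0002,"ax":0,"ay":0,"az":0},{"x":0.0003,"y":-0.0006,"z":-0.0002,"ax":0,"ay":0,"az":0},{"x":0.0003,"y":-0.0006,"z":-0.0002,"ax":0,"ay":0,"az":0}]'

```text
time_s: 19.4
eef_pos: [0.4834, -0.0792, 0.0978]
tcp_rot: [3.139, 0.002, 1.984]
ft_force: [-2.1, 0.5, 18.6]
gripper_width: 0.0231
```

Emit:
jog_arm --commands '[{"x":0.0001,"y":-0.0003,"z":0.0002,"ax":0,"ay":0,"az":0},{"x":0.0001,"y":-0.0003,"z":0.0003,"ax":0,"ay":0,"az":0},{"x":0.0001,"y":-0.0003,"z":0.0003,"ax":0,"ay":0,"az":0}]'

```text
time_s: 19.77
eef_pos: [0.4834, -0.0792, 0.0978]
tcp_rot: [3.139, 0.002, 1.984]
ft_force: [-3.3, 0.5, 20.4]
gripper_width: 0.0234
```

Emit:
jog_arm --commands '[{"x":0.0002,"y":-0.0006,"z":0.0001,"ax":0,"ay":0,"az":0},{"x":0.0002,"y":-0.0008,"z":0.0002,"ax":0,"ay":0,"az":0},{"x":0.0002,"y":-0.0008,"z":0.0002,"ax":0,"ay":0,"az":0}]'

```text
time_s: 20.15
eef_pos: [0.4832, -0.0792, 0.0978]
tcp_rot: [3.137, 0.003, 1.984]
ft_force: [-2.5, 1.5, 20.1]
gripper_width: 0.0231
```

Emit:
jog_arm --commands '[{"x":0,"y":-0.0002,"z":0.0002,"ax":0,"ay":0,"az":0},{"x":0,"y":-0.0003,"z":0.0003,"ax":0,"ay":0,"az":0},{"x":0,"y":-0.0003,"z":0.0003,"ax":0,"ay":0,"az":0}]'

```text
time_s: 20.52
eef_pos: [0.4832, -0.0793, 0.0977]
tcp_rot: [3.137, 0.003, 1.984]
ft_force: [-2.5, 1.4, 23.7]
gripper_width: 0.0231
```

Force is 25 N at the nose and the contact is now stiff, 1.2 mm higher than where the first end sat. I won't push harder. I'll back off and look at this end.

Emit:
jog_arm --commands '[{"x":0,"y":0.001,"z":-0.003,"ax":0,"ay":0,"az":0},{"x":0,"y":0.0015,"z":-0.015,"ax":0,"ay":0,"az":0},{"x":0,"y":0.02,"z":-0.025,"ax":0,"ay":0,"az":0},{"x":0,"y":0.0415,"z":-0.025,"ax":0,"ay":0,"az":0},{"x":0,"y":0.0415,"z":-0.025,"ax":0,"ay":0,"az":0},{"x":0,"y":0.0415,"z":-0.025,"ax":0,"ay":0,"az":0}]'

```text
time_s: 21.28
eef_pos: [0.5178, -0.0631, 0.1201]
tcp_rot: [-3.14, -0.0, 1.984]
ft_force: [0.1, 0.1, -0.9]
gripper_width: 0.0233
```

```bash
python3 - <<'E'
from h import *
np.set_printoptions(precision=4,suppress=True)
for _ in range(3): r.capture("top")
cal=r.calibration("wrist");a=r.capture("wrist");save("10.png",a,4.2,(200,40,390,160))
np.savez("cal10.npz",**{k:np.array(v) for k,v in cal.items()})
s=r.sense();print(s["eef_pos"],s["tcp_rot"],s["ft_force"],s["time_s"])
E
```

```text
[ 0.5182 -0.0632  0.1203] [-3.1408 -0.0001  1.9834] [-0.1208  0.3807 -2.3595] 21.475
```

View pics/10.png

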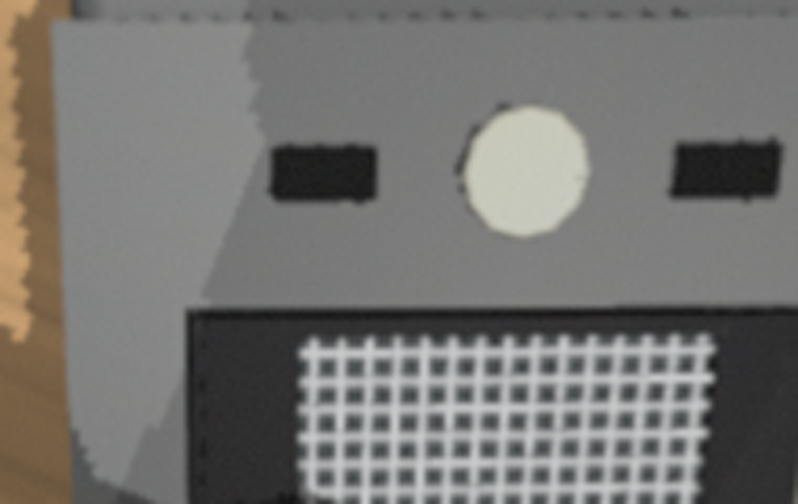

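The left end shows only a dark seam at u≈190–208, which is inconclusive. From above the other end, the left wall should show its catch if this end is home.

Emit:
jog_arm --commands '[{"x":0.03,"y":0,"z":0,"ax":0,"ay":0,"az":0},{"x":0.07,"y":0,"z":0,"ax":0,"ay":0,"az":0},{"x":0.086,"y":0,"z":0,"ax":0,"ay":0,"az":0},{"x":0.086,"y":0,"z":0,"ax":0,"ay":0,"az":0},{"x":0.086,"y":0,"z":0,"ax":0,"ay":0,"az":0},{"x":0.086,"y":0,"z":0,"ax":0,"ay":0,"az":0}]'

```text
time_s: 22.22
eef_pos: [0.4848, 0.0147, 0.1203]
tcp_rot: [-3.142, 0.001, 1.982]
ft_force: [0.0, -0.9, -1.0]
gripper_width: 0.0234
```

```bash
python3 - <<'E'
from h import *
np.set_printoptions(precision=4,suppress=True)
cal=r.calibration("wrist");a=r.capture("wrist");save("11.png",a,3.6,(90,80,310,200))
np.savez("cal11.npz",**{k:np.array(v) for k,v in cal.items()})
s=r.sense();print(s["eef_pos"],s["tcp_rot"],s["ft_force"],s["time_s"])
E
```

```text
[0.4847 0.0149 0.1203] [-3.1415  0.0004  1.9822] [-0.049  -0.5211 -1.5311] 22.275
```

View pics/11.png

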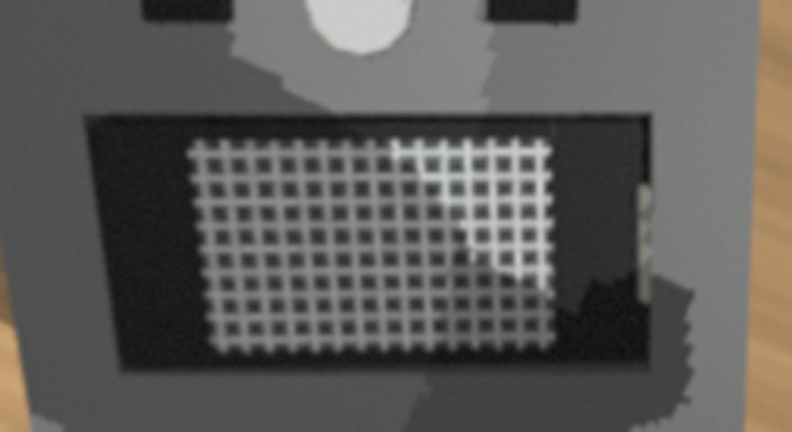

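The right end's catch shows at (645,240), and the left wall shows none, so the left end is not home. The gap is all on the right: my outward side load slid the grille hard against the left catch. I'll re-press with a slight inward drag.

```bash
python3 - <<'E'
from h import *
go([.4829,-.0788,.1015],r.sense()["tcp_rot"][2])
E
```

```text
t 22.275 pos [0.4847 0.0149 0.1203] rpy [-3.1415e+00  4.0000e-04  1.9822e+00] shift mm [-85.2 -39.1  18.8] rot deg [-0.    0.02 -0.  ]
```

Emit:
jog_arm --commands '[{"x":-0.02,"y":-0.01,"z":0,"ax":0,"ay":0,"az":0},{"x":-0.05,"y":-0.023,"z":0,"ax":0,"ay":0,"az":0},{"x":-0.075,"y":-0.034,"z":0,"ax":0,"ay":0,"az":0},{"x":-0.0852,"y":-0.0391,"z":0,"ax":0,"ay":0,"az":0},{"x":-0.0852,"y":-0.0391,"z":0,"ax":0,"ay":0,"az":0},{"x":-0.0852,"y":-0.0391,"z":0.006,"ax":0,"ay":0,"az":0},{"x":-0.0852,"y":-0.0391,"z":0.012,"ax":0,"ay":0,"az":0},{"x":-0.0852,"y":-0.0391,"z":0.018,"ax":0,"ay":0,"az":0},{"x":-0.0852,"y":-0.0391,"z":0.0188,"ax":0,"ay":0,"az":0},{"x":-0.0852,"y":-0.0391,"z":0.0188,"ax":0,"ay":0,"az":0},{"x":-0.0852,"y":-0.0391,"z":0.0188,"ax":0,"ay":0,"az":0}]'

```text
time_s: 23.65
eef_pos: [0.4829, -0.0777, 0.1017]
tcp_rot: [3.141, 0.0, 1.984]
ft_force: [0.1, 0.1, -0.9]
gripper_width: 0.0231
```

Emit:
jog_arm --commands '[{"x":0,"y":0,"z":0.0005,"ax":0,"ay":0,"az":0},{"x":0,"y":0,"z":0.001,"ax":0,"ay":0,"az":0},{"x":0,"y":0,"z":0.0015,"ax":0,"ay":0,"az":0},{"x":0,"y":0,"z":0.0015,"ax":0,"ay":0,"az":0}]'

```text
time_s: 24.15
eef_pos: [0.4828, -0.0778, 0.1002]
tcp_rot: [3.141, 0.0, 1.984]
ft_force: [-0.9, 0.2, 1.2]
gripper_width: 0.0233
```

Emit:
jog_arm --commands '[{"x":0,"y":0,"z":0.0003,"ax":0,"ay":0,"az":0},{"x":0.0003,"y":-0.0001,"z":0.0005,"ax":0,"ay":0,"az":0},{"x":0.0007,"y":-0.0002,"z":0.0005,"ax":0,"ay":0,"az":0},{"x":0.0012,"y":-0.0003,"z":0.0005,"ax":0,"ay":0,"az":0},{"x":0.0012,"y":-0.0003,"z":0.0005,"ax":0,"ay":0,"az":0}]'

```text
time_s: 24.78
eef_pos: [0.4826, -0.0773, 0.0998]
tcp_rot: [3.141, 0.001, 1.984]
ft_force: [1.2, -3.7, 4.8]
gripper_width: 0.0228
```

Emit:
jog_arm --commands '[{"x":0.0001,"y":-0.0002,"z":0.0005,"ax":0,"ay":0,"az":0},{"x":0.0001,"y":-0.0002,"z":0.0005,"ax":0,"ay":0,"az":0}]'

```text
time_s: 25.02
eef_pos: [0.4826, -0.0773, 0.0995]
tcp_rot: [3.14, 0.001, 1.984]
ft_force: [1.5, -4.2, 6.1]
gripper_width: 0.0231
```

Emit:
jog_arm --commands '[{"x":0.0001,"y":-0.0002,"z":0.0005,"ax":0,"ay":0,"az":0},{"x":0.0001,"y":-0.0002,"z":0.0005,"ax":0,"ay":0,"az":0}]'

```text
time_s: 25.28
eef_pos: [0.4826, -0.0773, 0.0992]
tcp_rot: [3.14, 0.002, 1.984]
ft_force: [1.1, -3.4, 8.2]
gripper_width: 0.0232
```

Emit:
jog_arm --commands '[{"x":0.0001,"y":-0.0002,"z":0.0005,"ax":0,"ay":0,"az":0},{"x":0.0001,"y":-0.0002,"z":0.0005,"ax":0,"ay":0,"az":0}]'

```text
time_s: 25.52
eef_pos: [0.4826, -0.0773, 0.099]
tcp_rot: [3.139, 0.002, 1.984]
ft_force: [1.7, -4.2, 9.8]
gripper_width: 0.0231
```

Emit:
jog_arm --commands '[{"x":0,"y":-0.0001,"z":0.0005,"ax":0,"ay":0,"az":0},{"x":0,"y":-0.0001,"z":0.0005,"ax":0,"ay":0,"az":0}]'

```text
time_s: 25.78
eef_pos: [0.4826, -0.0773, 0.0986]
tcp_rot: [3.139, 0.002, 1.984]
ft_force: [1.2, -3.3, 12.4]
gripper_width: 0.0237
```

Emit:
jog_arm --commands '[{"x":0,"y":-0.0001,"z":0.0005,"ax":0,"ay":0,"az":0},{"x":0,"y":-0.0001,"z":0.0005,"ax":0,"ay":0,"az":0}]'

```text
time_s: 26.02
eef_pos: [0.4826, -0.0773, 0.0984]
tcp_rot: [3.139, 0.002, 1.984]
ft_force: [1.4, -3.9, 15.3]
gripper_width: 0.0232
```

Emit:
jog_arm --commands '[{"x":0,"y":-0.0001,"z":0.0005,"ax":0,"ay":0,"az":0},{"x":0,"y":-0.0001,"z":0.0005,"ax":0,"ay":0,"az":0}]'

```text
time_s: 26.28
eef_pos: [0.4826, -0.0774, 0.0981]
tcp_rot: [3.139, 0.002, 1.984]
ft_force: [-0.5, -3.9, 16.8]
gripper_width: 0.0234
```

Emit:
jog_arm --commands '[{"x":0,"y":-0.0001,"z":0.0004,"ax":0,"ay":0,"az":0},{"x":0,"y":-0.0001,"z":0.0004,"ax":0,"ay":0,"az":0}]'

```text
time_s: 26.52
eef_pos: [0.4827, -0.0774, 0.0979]
tcp_rot: [3.138, 0.003, 1.984]
ft_force: [0.2, -3.5, 19.8]
gripper_width: 0.0233
```

Emit:
jog_arm --commands '[{"x":0,"y":-0.0001,"z":0.0003,"ax":0,"ay":0,"az":0},{"x":0,"y":-0.0001,"z":0.0003,"ax":0,"ay":0,"az":0}]'

```text
time_s: 26.78
eef_pos: [0.4827, -0.0774, 0.0976]
tcp_rot: [3.138, 0.003, 1.984]
ft_force: [0.5, -4.0, 18.4]
gripper_width: 0.0231
```

Emit:
jog_arm --commands '[{"x":0,"y":0,"z":0.0003,"ax":0,"ay":0,"az":0},{"x":0,"y":0,"z":0.0003,"ax":0,"ay":0,"az":0}]'

```text
time_s: 27.02
eef_pos: [0.4827, -0.0774, 0.0974]
tcp_rot: [3.138, 0.003, 1.984]
ft_force: [0.1, -3.2, 20.5]
gripper_width: 0.0231
```

Emit:
jog_arm --commands '[{"x":0,"y":0,"z":0.0003,"ax":0,"ay":0,"az":0},{"x":0,"y":0,"z":0.0003,"ax":0,"ay":0,"az":0}]'

```text
time_s: 27.28
eef_pos: [0.4827, -0.0774, 0.0973]
tcp_rot: [3.138, 0.003, 1.984]
ft_force: [-0.4, -2.6, 23.0]
gripper_width: 0.0233
```

Emit:
jog_arm --commands '[{"x":0,"y":0,"z":-0.0005,"ax":0,"ay":0,"az":0},{"x":0,"y":0,"z":-0.001,"ax":0,"ay":0,"az":0},{"x":0,"y":0,"z":-0.001,"ax":0,"ay":0,"az":0}]'

```text
time_s: 27.65
eef_pos: [0.4826, -0.0774, 0.0976]
tcp_rot: [3.138, 0.002, 1.984]
ft_force: [1.1, -4.3, 14.4]
gripper_width: 0.0227
```

```bash
python3 - <<'E'
from h import *
np.set_printoptions(precision=1,suppress=True)
cal=dict(r.calibration("wrist"))
T=np.eye(4);T[:3,:3]=[[1,.0004,-.0005],[.0003,-.9495,-.3138],[-.0006,.3138,-.9495]];T[:3,3]=[.0007,-.0809,-.1418]
cal["world_from_camera"]=T   # tool frame, z down
g=lambda t,u,v,z:print(t,(u,v),1000*onz(cal,(130+u/2.6,60+v/2.6),z))
# pic9: tcp z .0978 -> heights in tool z
g("disc near low",332,374,.0314);g("disc near up",332,376,.0254);g("dL",253,445,.0284);g("dR",411,445,.0284)
for z in(.0978-.0435,):
    g("grille top",330,310,z);g("bot",480,489,z);g("left edge",300,320,z);g("mesh L top",371,324,z);g("mesh bot",420,470,z);g("mesh R",641,324,z)
# white button, slots pic9 deck
g("button",520,228,.0978-.0445)
E
```

```text
disc near low (332, 374) [  0.9 -17.1  31.4]
disc near up (332, 376) [  0.9 -18.9  25.4]
dL (253, 445) [-16.5  -1.6  28.4]
dR (411, 445) [18.3 -1.6 28.4]
grille top (330, 310) [  0.4 -25.   54.3]
bot (480, 489) [39.1 22.9 54.3]
left edge (300, 320) [ -6.8 -22.5  54.3]
mesh L top (371, 324) [ 10.4 -21.5  54.3]
mesh bot (420, 470) [23.5 17.5 54.3]
mesh R (641, 324) [ 75.3 -21.5  54.3]
button (520, 228) [ 44.4 -45.   53.3]
```

Emit:
jog_arm --commands '[{"x":0,"y":0,"z":-0.0005,"ax":0,"ay":0,"az":0},{"x":0,"y":0,"z":-0.001,"ax":0,"ay":0,"az":0},{"x":0,"y":0,"z":-0.001,"ax":0,"ay":0,"az":0}]'

```text
time_s: 28.02
eef_pos: [0.4824, -0.0773, 0.098]
tcp_rot: [3.139, 0.002, 1.984]
ft_force: [1.8, -3.3, 8.1]
gripper_width: 0.0231
```

Emit:
jog_arm --commands '[{"x":0,"y":0,"z":-0.0005,"ax":0,"ay":0,"az":0},{"x":0,"y":0,"z":-0.0008,"ax":0,"ay":0,"az":0},{"x":0,"y":0,"z":-0.0008,"ax":0,"ay":0,"az":0}]'

```text
time_s: 28.4
eef_pos: [0.4812, -0.0765, 0.0981]
tcp_rot: [3.141, -0.0, 1.984]
ft_force: [2.4, -2.3, 3.4]
gripper_width: 0.0234
```

Emit:
jog_arm --commands '[{"x":-0.0006,"y":0.0001,"z":0.0003,"ax":0,"ay":0,"az":0},{"x":-0.0006,"y":0.0001,"z":0.0007,"ax":0,"ay":0,"az":0},{"x":-0.0006,"y":0,"z":0.001,"ax":0,"ay":0,"az":0},{"x":-0.0006,"y":0,"z":0.001,"ax":0,"ay":0,"az":0}]'

```text
time_s: 28.9
eef_pos: [0.4814, -0.0767, 0.0978]
tcp_rot: [3.141, -0.0, 1.985]
ft_force: [1.6, 0.2, 13.1]
gripper_width: 0.0231
```

Emit:
jog_arm --commands '[{"x":0,"y":0,"z":0.0003,"ax":0,"ay":0,"az":0},{"x":0,"y":0,"z":0.0005,"ax":0,"ay":0,"az":0},{"x":0,"y":0,"z":0.0005,"ax":0,"ay":0,"az":0}]'

```text
time_s: 29.28
eef_pos: [0.4815, -0.0767, 0.0976]
tcp_rot: [3.14, 0.0, 1.985]
ft_force: [-0.4, 1.9, 16.0]
gripper_width: 0.0235
```

Emit:
jog_arm --commands '[{"x":0,"y":-0.0001,"z":0.0003,"ax":0,"ay":0,"az":0},{"x":0,"y":-0.0001,"z":0.0004,"ax":0,"ay":0,"az":0},{"x":0,"y":-0.0001,"z":0.0004,"ax":0,"ay":0,"az":0}]'

```text
time_s: 29.65
eef_pos: [0.4815, -0.0767, 0.0975]
tcp_rot: [3.14, 0.0, 1.985]
ft_force: [-1.5, 0.5, 19.6]
gripper_width: 0.0233
```

Emit:
jog_arm --commands '[{"x":0,"y":-0.0006,"z":0,"ax":0,"ay":0,"az":0},{"x":0,"y":0.0004,"z":0,"ax":0,"ay":0,"az":0},{"x":0.0005,"y":0,"z":0.0001,"ax":0,"ay":0,"az":0},{"x":-0.0005,"y":0,"z":0.0001,"ax":0,"ay":0,"az":0},{"x":0.0003,"y":-0.0004,"z":0.0002,"ax":0,"ay":0,"az":0},{"x":0.0,"y":-0.0001,"z":0.0002,"ax":0,"ay":0,"az":0}]'

```text
time_s: 30.4
eef_pos: [0.4816, -0.0767, 0.0974]
tcp_rot: [3.14, 0.0, 1.985]
ft_force: [-2.3, 1.0, 20.6]
gripper_width: 0.0235
```

The force passed a peak near 20 N and is now stiff. Before adding load I'll take the mirror view of the earlier check, from over the first end.

Emit:
jog_arm --commands '[{"x":0,"y":0,"z":-0.003,"ax":0,"ay":0,"az":0},{"x":0,"y":0,"z":-0.015,"ax":0,"ay":0,"az":0},{"x":0.015,"y":0,"z":-0.021,"ax":0,"ay":0,"az":0},{"x":0.05,"y":0,"z":-0.021,"ax":0,"ay":0,"az":0},{"x":0.083,"y":0,"z":-0.021,"ax":0,"ay":0,"az":0},{"x":0.083,"y":0,"z":-0.021,"ax":0,"ay":0,"az":0},{"x":0.083,"y":0,"z":-0.021,"ax":0,"ay":0,"az":0},{"x":0.083,"y":0,"z":-0.021,"ax":0,"ay":0,"az":0}]'

```text
time_s: 31.4
eef_pos: [0.4477, -0.0022, 0.117]
tcp_rot: [-3.141, 0.0, 1.983]
ft_force: [1.0, -0.6, -1.6]
gripper_width: 0.0231
```

```bash
python3 - <<'E'
from h import *
np.set_printoptions(precision=4,suppress=True)
cal=r.calibration("wrist");a=r.capture("wrist")
b=cv2.imread("pics/11.png")
p8=cv2.imread("pics/8.png")[:,::-1,::-1]
new=cv2.resize(a[150:250,100:290],None,fx=4,fy=4,interpolation=cv2.INTER_CUBIC)
cv2.imwrite("raw12.png",a[:,:,::-1])
save("12.png",a,3,(95,150,360,265-15))
s=r.sense();print(s["eef_pos"],s["tcp_rot"],s["ft_force"],s["time_s"])
g=a.astype(int).sum(2)//3
for row in range(176,230,6):print(row,g[row,108:150])
E
```

```text
[ 0.4478 -0.0022  0.1169] [-3.1414  0.0002  1.9827] [ 0.407  -0.7845 -0.9217] 31.45
176 [81 81 81 80 82 80 81 81 81 82 82 79 69 50 36 29 23 21 19 20 21 22 20 17
 18 25 24 23 22 26 24 22 22 22 23 21 23 22 23 25 25 24]
182 [81 80 80 81 82 81 81 81 81 82 81 81 79 66 45 32 28 27 28 26 24 26 26 30
 29 25 26 28 26 28 26 25 28 23 25 29 29 27 31 38 68 93]
188 [81 80 79 80 81 80 80 80 81 80 81 82 82 78 63 42 26 26 25 26 27 25 27 29
 25 27 26 24 30 25 26 27 26 25 27 27 23 27 29 29 43 70]
194 [79 80 79 79 80 80 80 80 79 81 81 80 81 81 76 59 36 25 26 22 22 26 27 22
 25 25 25 27 29 25 28 26 26 26 26 25 29 29 28 23 31 51]
200 [80 81 80 80 82 79 80 81 80 80 80 80 81 81 80 75 55 33 22 27 27 28 25 22
 26 25 27 25 26 26 24 29 26 27 24 24 28 30 27 23 26 36]
206 [119 120 120 119 118 117 108 102  92  86  84  81  79  80  80  79  69  50
  31  26  25  25  25  31  26  22  28  23  25  21  27  26  26  29  27  26
  27  26  25  24  27  27]
212 [120 120 119 120 120 118 120 120 120 119 120 120 120 121 120 120 117 100
  67  40  33  33  32  29  27  27  25  29  23  28  25  29  27  26  28  25
  24  27  24  27  27  25]
218 [120 118 119 119 120 119 119 121 119 120 120 120 119 120 120 120 120 117
  95  64  39  35  35  36  36  34  35  36  35  37  34  37  35  36  34  35
  37  35  36  36  37  33]
224 [119 120 119 120 120 119 121 119 119 119 120 120 120 120 119 121 119 120
 115  92  57  38  31  32  35  36  38  35  35  37  37  38  37  38  37  34
  34  35  35  36  36  35]
```

View pics/12.png

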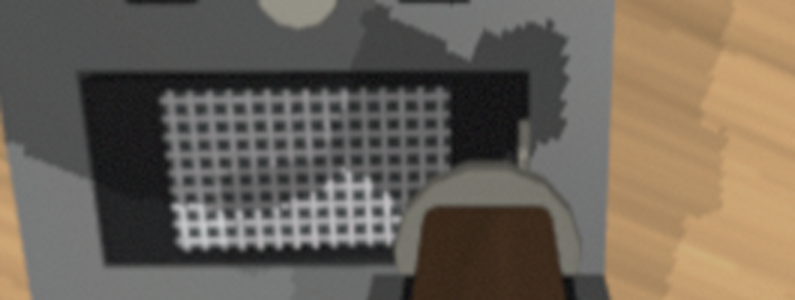

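There is still no catch on the left wall, so end b is up. The grille is fully left, with a roughly 1.5 mm gap on the right. Under load, nose friction held it there, so I'll start farther out and drag it inward at light load before pressing.

```bash
python3 - <<'E'
from h import *
go([.4829,-.0805,.1025],r.sense()["tcp_rot"][2])
E
```

```text
t 31.45 pos [ 0.4478 -0.0022  0.1169] rpy [-3.1414e+00  2.0000e-04  1.9827e+00] shift mm [-85.8   0.9  14.4] rot deg [-0.01  0.01 -0.  ]
```

Emit:
jog_arm --commands '[{"x":-0.03,"y":0.0004,"z":0,"ax":0,"ay":0,"az":0},{"x":-0.065,"y":0.0009,"z":0,"ax":0,"ay":0,"az":0},{"x":-0.0863,"y":0.0009,"z":0,"ax":0,"ay":0,"az":0},{"x":-0.0863,"y":0.0009,"z":0.005,"ax":0,"ay":0,"az":0},{"x":-0.0863,"y":0.0009,"z":0.011,"ax":0,"ay":0,"az":0},{"x":-0.0863,"y":0.0009,"z":0.0154,"ax":0,"ay":0,"az":0},{"x":-0.0863,"y":0.0009,"z":0.0154,"ax":0,"ay":0,"az":0},{"x":-0.0863,"y":0.0009,"z":0.0154,"ax":0,"ay":0,"az":0}]'

```text
time_s: 32.45
eef_pos: [0.4831, -0.0798, 0.1017]
tcp_rot: [3.142, 0.0, 1.985]
ft_force: [0.5, -0.5, -1.4]
gripper_width: 0.0233
```

Emit:
jog_arm --commands '[{"x":0,"y":0,"z":0.0005,"ax":0,"ay":0,"az":0},{"x":0,"y":0,"z":0.001,"ax":0,"ay":0,"az":0},{"x":0,"y":0,"z":0.001,"ax":0,"ay":0,"az":0}]'

```text
time_s: 32.83
eef_pos: [0.4831, -0.0802, 0.1006]
tcp_rot: [3.142, 0.0, 1.984]
ft_force: [-0.0, 1.3, -1.8]
gripper_width: 0.0232
```

Emit:
jog_arm --commands '[{"x":0,"y":0,"z":0.0005,"ax":0,"ay":0,"az":0},{"x":0,"y":0,"z":0.0008,"ax":0,"ay":0,"az":0},{"x":0,"y":0,"z":0.0008,"ax":0,"ay":0,"az":0}]'

```text
time_s: 33.2
eef_pos: [0.4832, -0.0802, 0.1]
tcp_rot: [3.141, 0.0, 1.984]
ft_force: [-1.0, -0.8, 2.9]
gripper_width: 0.0231
```

Contact at about 4 N; now dragging inward.

Emit:
jog_arm --commands '[{"x":0.0005,"y":-0.0001,"z":0,"ax":0,"ay":0,"az":0},{"x":0.001,"y":-0.0002,"z":0,"ax":0,"ay":0,"az":0},{"x":0.0015,"y":-0.0002,"z":0,"ax":0,"ay":0,"az":0},{"x":0.0015,"y":-0.0002,"z":0,"ax":0,"ay":0,"az":0}]'

```text
time_s: 33.7
eef_pos: [0.4827, -0.0792, 0.1]
tcp_rot: [3.141, 0.001, 1.984]
ft_force: [1.4, -3.0, 3.6]
gripper_width: 0.0232
```

Emit:
jog_arm --commands '[{"x":0.0002,"y":-0.0001,"z":0.0004,"ax":0,"ay":0,"az":0},{"x":0.0006,"y":-0.0001,"z":0.0008,"ax":0,"ay":0,"az":0},{"x":0.0006,"y":-0.0001,"z":0.0008,"ax":0,"ay":0,"az":0}]'

```text
time_s: 34.08
eef_pos: [0.4826, -0.079, 0.0994]
tcp_rot: [3.141, 0.001, 1.984]
ft_force: [1.9, -5.3, 5.3]
gripper_width: 0.0234
```

Emit:
jog_arm --commands '[{"x":0.0002,"y":-0.0001,"z":0.0004,"ax":0,"ay":0,"az":0},{"x":0.0004,"y":-0.0002,"z":0.0008,"ax":0,"ay":0,"az":0},{"x":0.0004,"y":-0.0002,"z":0.0008,"ax":0,"ay":0,"az":0}]'

```text
time_s: 34.45
eef_pos: [0.4827, -0.079, 0.099]
tcp_rot: [3.14, 0.002, 1.983]
ft_force: [1.2, -6.1, 10.3]
gripper_width: 0.023
```

Emit:
jog_arm --commands '[{"x":-0.0002,"y":-0.0001,"z":0.0005,"ax":0,"ay":0,"az":0},{"x":-0.0003,"y":-0.0002,"z":0.001,"ax":0,"ay":0,"az":0},{"x":-0.0003,"y":-0.0002,"z":0.001,"ax":0,"ay":0,"az":0}]'

```text
time_s: 34.83
eef_pos: [0.4828, -0.0791, 0.0983]
tcp_rot: [3.139, 0.002, 1.984]
ft_force: [0.9, -3.2, 13.0]
gripper_width: 0.0235
```

Emit:
jog_arm --commands '[{"x":-0.0002,"y":-0.0001,"z":0.0004,"ax":0,"ay":0,"az":0},{"x":-0.0003,"y":-0.0001,"z":0.0006,"ax":0,"ay":0,"az":0},{"x":-0.0003,"y":-0.0001,"z":0.0006,"ax":0,"ay":0,"az":0}]'

```text
time_s: 35.2
eef_pos: [0.4828, -0.0792, 0.0979]
tcp_rot: [3.139, 0.002, 1.984]
ft_force: [0.2, -3.8, 16.0]
gripper_width: 0.0231
```

Emit:
jog_arm --commands '[{"x":0,"y":-0.0001,"z":0.0003,"ax":0,"ay":0,"az":0},{"x":0,"y":-0.0001,"z":0.0005,"ax":0,"ay":0,"az":0},{"x":0,"y":-0.0001,"z":0.0005,"ax":0,"ay":0,"az":0}]'

```text
time_s: 35.58
eef_pos: [0.4828, -0.0792, 0.0977]
tcp_rot: [3.139, 0.002, 1.984]
ft_force: [-0.9, -4.3, 19.0]
gripper_width: 0.0231
```

Emit:
jog_arm --commands '[{"x":0,"y":0,"z":0.0003,"ax":0,"ay":0,"az":0},{"x":0,"y":0,"z":0.0004,"ax":0,"ay":0,"az":0},{"x":0,"y":0,"z":0.0004,"ax":0,"ay":0,"az":0}]'

```text
time_s: 35.95
eef_pos: [0.4829, -0.0792, 0.0973]
tcp_rot: [3.139, 0.002, 1.984]
ft_force: [-1.3, -3.3, 18.3]
gripper_width: 0.0231
```

Emit:
jog_arm --commands '[{"x":0,"y":0,"z":0.0003,"ax":0,"ay":0,"az":0},{"x":0,"y":0,"z":0.0004,"ax":0,"ay":0,"az":0},{"x":0,"y":0,"z":0.0004,"ax":0,"ay":0,"az":0}]'

```text
time_s: 36.33
eef_pos: [0.4825, -0.0788, 0.0963]
tcp_rot: [3.14, 0.001, 1.984]
ft_force: [0.6, -2.5, 11.8]
gripper_width: 0.0231
```

It snapped: z dropped 1 mm to 0.0963 and the force fell. A short push to confirm it is seated.

Emit:
jog_arm --commands '[{"x":0,"y":0,"z":0.0003,"ax":0,"ay":0,"az":0},{"x":0,"y":0,"z":0.0005,"ax":0,"ay":0,"az":0},{"x":0,"y":0,"z":0.0005,"ax":0,"ay":0,"az":0}]'

```text
time_s: 36.7
eef_pos: [0.4826, -0.0788, 0.0963]
tcp_rot: [3.139, 0.002, 1.984]
ft_force: [-0.3, -1.2, 17.2]
gripper_width: 0.0229
```

Hard stop. Lifting, moving over the other end, and checking the left wall for a bright catch numerically.

Emit:
jog_arm --commands '[{"x":0,"y":0,"z":-0.003,"ax":0,"ay":0,"az":0},{"x":0,"y":0,"z":-0.015,"ax":0,"ay":0,"az":0},{"x":0.015,"y":0,"z":-0.0225,"ax":0,"ay":0,"az":0},{"x":0.05,"y":0,"z":-0.0225,"ax":0,"ay":0,"az":0},{"x":0.084,"y":0,"z":-0.0225,"ax":0,"ay":0,"az":0},{"x":0.084,"y":0,"z":-0.0225,"ax":0,"ay":0,"az":0},{"x":0.084,"y":0,"z":-0.0225,"ax":0,"ay":0,"az":0}]'

```text
time_s: 37.58
eef_pos: [0.4477, -0.0017, 0.1175]
tcp_rot: [3.141, 0.0, 1.985]
ft_force: [-0.6, 0.0, -0.4]
gripper_width: 0.0231
```

```bash
python3 - <<'E'
from h import *
np.set_printoptions(precision=4,suppress=True,linewidth=200)
a=r.capture("wrist");cv2.imwrite("raw13.png",a[:,:,::-1])
s=r.sense();print(s["eef_pos"],s["tcp_rot"],s["ft_force"],s["time_s"])
g=a.astype(int).sum(2)//3
print("left");
for row in range(176,236,6):print(row,g[row,112:142])
print("right")
for row in range(176,206,4):print(row,g[row,256:280])
go([.5115,.2852,.2],np.radians(108.7))
E
```

```text
[ 0.4479 -0.0022  0.1174] [3.1415 0.0004 1.9837] [-0.3032  1.1989 -1.1025] 37.625
left
176 [81 81 81 82 81 81 81 77 63 50 38 35 26 24 24 25 23 25 23 25 25 29 28 27 25 26 26 27 25 25]
182 [80 79 80 82 80 81 81 84 79 62 47 41 35 26 24 24 25 27 26 25 25 28 25 25 25 27 24 25 26 28]
188 [80 81 82 81 81 78 80 80 80 76 58 45 41 34 31 24 26 27 22 26 25 29 27 25 24 26 26 29 24 25]
194 [ 79  80  80  80  80  80  81  81  80  79  72  59  75 101 108  83  48  25  27  26  26  25  23  26  23  28  26  27  22  24]
200 [ 78  81  80  80  80  79  80  80  80  81  78  67  58  80 103 107  81  44  25  25  26  27  28  25  28  27  24  26  28  29]
206 [118 119 115 109 105 102  92  87  83  82  80  77  67  62  86 102  95  69  35  27  28  26  25  26  26  24  22  23  25  26]
212 [120 119 120 120 120 120 119 121 120 120 120 120 116  90  91 140 161 137  89  46  32  36  35  34  33  30  31  28  30  27]
218 [118 119 120 118 120 119 119 120 119 120 119 120 120 113  91 104 144 149 112  66  38  34  34  34  34  36  36  36  36  35]
224 [120 120 118 120 119 120 119 119 120 119 120 120 120 119 110  82  57  47  40  35  31  29  3
[... 278 characters left out ...]
 21 23 24 41 63 68 66 65 68 66 66 68 66]
184 [24 21 22 22 25 21 22 24 20 21 24 19 16 22 40 63 69 66 67 67 67 67 67 67]
188 [26 27 22 20 20 23 19 22 20 23 22 28 31 36 49 66 66 67 67 68 67 67 68 67]
192 [23 19 23 25 20 24 24 21 17 21 28 58 95 99 87 72 66 68 67 66 66 65 67 66]
196 [ 19  20  23  22  20  20  22  21  20  23  28  58  95 100  89  70  67  66  74  73  76  96 102 101]
200 [ 22  19  23  22  21  24  26  33  33  27  42  82 121 124 105  87  98 113 118 116 115 116 116 118]
204 [ 70  70  70  69  69  71  71  71  69  61  55  76 107 105 106 112 116 114 116 115 116 115 117 116]
t 37.625 pos [ 0.4479 -0.0022  0.1174] rpy [3.1415 0.0004 1.9837] shift mm [237.7 173.6 -82.6] rot deg [0.01 0.02 4.96]
```

Bright catches now show in both end walls (left rows 194–218, right rows 192+), so both ends are home. Returning the pusher.

Emit:
jog_arm --commands '[{"x":0,"y":0,"z":-0.04,"ax":0,"ay":0,"az":0},{"x":0.02,"y":0.015,"z":-0.083,"ax":0,"ay":0,"az":2},{"x":0.055,"y":0.04,"z":-0.083,"ax":0,"ay":0,"az":5},{"x":0.095,"y":0.069,"z":-0.083,"ax":0,"ay":0,"az":5},{"x":0.135,"y":0.099,"z":-0.083,"ax":0,"ay":0,"az":5},{"x":0.175,"y":0.128,"z":-0.083,"ax":0,"ay":0,"az":5},{"x":0.21,"y":0.153,"z":-0.083,"ax":0,"ay":0,"az":5},{"x":0.23,"y":0.168,"z":-0.083,"ax":0,"ay":0,"az":5},{"x":0.238,"y":0.1735,"z":-0.083,"ax":0,"ay":0,"az":5},{"x":0.238,"y":0.1735,"z":-0.083,"ax":0,"ay":0,"az":5},{"x":0.238,"y":0.1735,"z":-0.083,"ax":0,"ay":0,"az":5}]'

```text
time_s: 39.0
eef_pos: [0.5113, 0.2839, 0.2002]
tcp_rot: [-3.141, 0.001, 1.895]
ft_force: [0.8, -0.0, -1.6]
gripper_width: 0.0228
```

```bash
python3 - <<'E'
from h import *
np.set_printoptions(precision=4,suppress=True)
a=r.capture("wrist");cv2.imwrite("raw14.png",a[:,:,::-1])
s=r.sense();print(s["ft_force"],s["gripper_width"]);go([.5115,.2852,.0764],np.radians(108.7))
# disc outline check vs pic 6
b=cv2.imread("pics/6.png");b=cv2.resize(b,(512,384))
g=a.astype(int).sum(2)//3;h=b.astype(int).sum(2)//3
print(g[198:216,257],h[198:216,257]);print(g[225,220:232],g[225,282:296]);print(h[225,220:232],h[225,282:296])
E
```

```text
[ 0.4236 -0.0723 -0.7738] 0.023342117922351212
t 39.05 pos [0.5113 0.284  0.2003] rpy [-3.1413  0.0009  1.8947] shift mm [  1.2   0.6 123.9] rot deg [-0.02  0.05 -0.14]
[ 47  49  46  43  39  44  62  69  81  93 100  99  99  98  98  99  99  99] [120 120 122 125 124 109  87  76  84  98 104 103 102 103 103 102 103 103]
[140 140 140 139 141 137 126 108  88  92  97  99] [ 98  97  97  94  86 101 115 117 117 117 117 115 114 114]
[128 126 128 128 127 128 124 109  95  98 102 103] [103 103 101  97  95 115 132 135 135 136 137 136 136 136]
```

Emit:
jog_arm --commands '[{"x":0.0012,"y":0.0006,"z":0.03,"ax":0,"ay":0,"az":0},{"x":0.0012,"y":0.0006,"z":0.07,"ax":0,"ay":0,"az":0},{"x":0.0012,"y":0.0006,"z":0.09,"ax":0,"ay":0,"az":0},{"x":0.0012,"y":0.0006,"z":0.095,"ax":0,"ay":0,"az":0},{"x":0.0012,"y":0.0006,"z":0.1,"ax":0,"ay":0,"az":0},{"x":0.0012,"y":0.0006,"z":0.105,"ax":0,"ay":0,"az":0}]'

```text
time_s: 39.8
eef_pos: [0.5119, 0.2872, 0.096]
tcp_rot: [3.14, -0.0, 1.896]
ft_force: [-0.5, -0.2, -0.8]
gripper_width: 0.0233
```

Emit:
jog_arm --commands '[{"x":0,"y":0,"z":0.005,"ax":0,"ay":0,"az":0},{"x":0,"y":0,"z":0.01,"ax":0,"ay":0,"az":0},{"x":0,"y":0,"z":0.015,"ax":0,"ay":0,"az":0},{"x":0,"y":0,"z":0.0175,"ax":0,"ay":0,"az":0},{"x":0,"y":0,"z":0.018,"ax":0,"ay":0,"az":0},{"x":0,"y":0,"z":0.018,"ax":0,"ay":0,"az":0}]'

```text
time_s: 40.55
eef_pos: [0.5113, 0.2871, 0.0773]
tcp_rot: [3.142, 0.0, 1.897]
ft_force: [0.3, -0.3, -1.1]
gripper_width: 0.023
```

The nose went in without resistance. Seating the last millimetre, releasing and retreating.

Emit:
jog_arm --commands '[{"x":-0.001,"y":0,"z":0.0006,"ax":0,"ay":0,"az":0},{"x":-0.0015,"y":0,"z":0.001,"ax":0,"ay":0,"az":0},{"x":-0.0015,"y":0,"z":0.001,"ax":0,"ay":0,"az":0}]'

```text
time_s: 40.92
eef_pos: [0.5119, 0.2856, 0.0764]
tcp_rot: [3.141, 0.0, 1.897]
ft_force: [-0.1, -0.4, -0.3]
gripper_width: 0.0229
```

Emit:
jog_arm --commands '[{"x":0,"y":0,"z":0,"ax":0,"ay":0,"az":0},{"x":0,"y":0,"z":0,"ax":0,"ay":0,"az":0},{"x":0,"y":0,"z":0,"ax":0,"ay":0,"az":0},{"x":0,"y":0,"z":0,"ax":0,"ay":0,"az":0},{"x":0,"y":0,"z":0,"ax":0,"ay":0,"az":0},{"x":0,"y":0,"z":0,"ax":0,"ay":0,"az":0},{"x":0,"y":0,"z":0,"ax":0,"ay":0,"az":0},{"x":0,"y":0,"z":0,"ax":0,"ay":0,"az":0}]' --hand 1

```text
time_s: 41.92
eef_pos: [0.5117, 0.2857, 0.0763]
tcp_rot: [-3.142, -0.0, 1.897]
ft_force: [0.4, -0.6, -0.0]
gripper_width: 0.0852
```

Emit:
jog_arm --commands '[{"x":0,"y":0,"z":-0.02,"ax":0,"ay":0,"az":0},{"x":0,"y":0,"z":-0.06,"ax":0,"ay":0,"az":0},{"x":0,"y":0,"z":-0.11,"ax":0,"ay":0,"az":0},{"x":0,"y":0,"z":-0.16,"ax":0,"ay":0,"az":0},{"x":0,"y":0,"z":-0.18,"ax":0,"ay":0,"az":0},{"x":0,"y":0,"z":-0.18,"ax":0,"ay":0,"az":0},{"x":0,"y":0,"z":-0.18,"ax":0,"ay":0,"az":0}]'

```text
time_s: 42.8
eef_pos: [0.5113, 0.2853, 0.2551]
tcp_rot: [-3.14, 0.0, 1.897]
ft_force: [0.2, 0.1, 0.2]
gripper_width: 0.0854
```

```bash
python3 - <<'E'
from h import *
np.set_printoptions(precision=4,suppress=True)
for c in("wrist","scene"):
    cal=r.calibration(c);a=r.capture(c)
    for q,z in(("pusher_grip",.09),("pusher_disc",.045),("hole",.045)):
        for d in r.landmark_of(c,q)[:1]: print(c,q,round(d["score"],2),np.round(d["xy"],1),onz(cal,d["xy"],z))
s=r.sense();print(s["eef_pos"],s["time_s"],s["gripper_width"])
E
```

```text
wrist pusher_grip 0.62 [255.6 172.4] [0.5115 0.2842 0.09  ]
wrist pusher_disc 0.96 [257.7 162.4] [0.5112 0.2863 0.045 ]
wrist hole 0.62 [259.1 161.3] [0.5095 0.2874 0.045 ]
scene pusher_grip 0.79 [373.3 225.2] [0.5242 0.2784 0.09  ]
scene pusher_disc 0.71 [373.7 232.9] [0.5115 0.2887 0.045 ]
scene hole 0.58 [370.5 231.6] [0.5085 0.2808 0.045 ]
[0.5117 0.2856 0.2559] 43.2 0.08552518331954874
```

```bash
python3 -c "
from station import r
print(r.finish_job())"
```

```text
the job is handed in; nothing more can be done
None
```

Both ends of the grille clicked home, the pusher is back in its block, and I handed the job in at about 43 s of the 61 s allowed. The hand-in reports no verdict.

- **First end:** it clicked at about 12 N. The force then climbed against a hard stop.
- **Second end:** two earlier tries, up to about 25 N on the pusher, did not seat it. The grille had slid against that end's catch. Dragging it lightly inward and pressing again clicked it home at about 20 N. The pusher then stopped within 0.2 mm of the first end's seated height.
- **Grille check:** after the second click, a wrist picture showed both white catches above the grille ends, read from pixel values.
- **Pusher check:** it went back into the hole without resistance and was released at the same height it was picked up from. In the wrist camera, disc and hole agree within about 2 mm, and the handle is over the disc within about 2 mm, so it stands upright.
- **Checks that disagreed:**
  - The scene camera put the disc about 8 mm from the hole and the handle about 16 mm off the disc. I trusted the close wrist view.
  - The pictures taken after the second end's failed tries showed no catch there. That is why I pressed it again.
- **Not checked:** I did not measure the bystanders again at the end. The arm never worked near them.

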